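# Close the dust hood's vent flap with the hook pole

### The job

The vent flap on top of the green dust hood has been left standing open. Take the hook pole from its blue rest, pass its hook through the yellow ring eye on the flap, swing the flap gently down until it is fully shut with the hook still in the eye, then unhook and lay the pole back in both forks of its rest, the way it was, without dropping it. Work the flap only with the pole, never with the gripper or arm, and leave the jar, the tape roll and the wrench where they are.

Things in the scene. Friction and masses are not known exactly. Their poses are not given: they have to be found in the camera images.
- pole_grip (a point): Balance point of the hook pole, on its axis: grip here. x runs along the pole from handle to hook, z is the way the hook points (up in the rest). Pole: 85 g; wooden handle 22 x 22 mm square from 80 mm behind this point to 30 mm ahead, then an 8 mm aluminium rod on the same axis. In the rest it lies level, axis 90 mm above the bench.
- pole_hook (a point): Bend of the hook, on the pole's axis at the rod's end, 155 mm ahead of pole_grip. Here the 8 mm rod turns square up along the pole's z, its rounded tip 20 mm above this point; end-on, the hook spans from 4 mm below this point to 20 mm above it; it reaches 4 mm ahead of it.
- eye (a point): Centre of the yellow ring eye on the flap's free edge: clear hole 44 mm diameter, bar 7 mm thick. The hole's axis is this point's x: level, parallel to the hinge, pointing away from the robot; the hook goes in along +x and has clear room there. The point turns with the flap, at 164 mm radius about the hinge line; 128 mm above the bench when shut, about 290 mm when open.
- flap_hinge (a point): Point on the flap's hinge line at mid-length, 128 mm above the bench; x along the hinge as at the eye. The flap is a red metal panel, 170 mm along the hinge by 140 mm, 4 mm thick, 0.14 kg. The eye is 62 mm nearer the robot along the hinge than this point. Seen from the robot the hinge is on the hood's left top edge: the flap shuts from left to right and down.
- hood: Green sheet-metal dust hood fixed to the bench, 170 (x) x 140 (y) x 125 mm high, mouth towards the robot (-x), duct behind. Origin: centre of its underside. The flap shuts flat on its top, with the eye jutting out past its right-hand (-y) side near the front.
- flap (a joint): Flap angle in rad: 0 fully shut (flat on the hood, on a hard stop), 1.57 upright, 1.55 to 1.85 at the start (upright or leaning to the left). A stiff friction hinge holds it wherever it is left; 1 to 2 N at the eye moves it.
- rest_seat (a point): Where pole_grip lies (about 8 mm either way along it) when the pole is home in its blue rest, 90 mm above the bench. x: the direction handle to hook. Forks 12 mm thick: one 60 mm behind holds the handle (slot 25 mm wide), one 90 mm ahead holds the rod (slot 12 mm); both flare wider at the top, tops 28 mm above the pole's axis at most; between them the pole is free above a 10 mm base plate.
- jar: Closed jar, 56 mm diameter, 90 mm high, standing on the bench; origin at the centre of its underside. Leave it alone.
- tape: Grey tape roll lying flat, 90 mm outer diameter, 25 mm high; origin at the centre of its underside. Leave it alone.
- wrench: Steel wrench lying flat on the bench at the front left; origin under its middle. Leave it alone.

How it is judged:
By the outcome, as a careful person would: the job done as asked, in the order asked, and still so for the second after the job is handed in, with the robot touching nothing.
It also fails if it takes over 69 s, if anything falls off the work surface, if the arm or the gripper's body presses on something with over 40 N, if the wrist force passes 120 N, or if a joint passes its speed limit or range.

### The arm

A 6-joint arm with a two-finger parallel gripper is mounted at the origin on the work surface. World frame = base frame: x ahead of the robot, y to its left, z up, the work surface at z = 0. Lengths are in m, angles in rad, forces in N, time in s.
With the tool pointing down it reaches from about 0.425 to 0.925 m from the base axis. Payload 12.5 kg.
Tool frame: the origin (TCP) lies at the very end of the fingers, on their centre line; the grasp point (between the pads) lies 19 mm behind it (ctrl.grip_point_offset is the distance from the TCP to the grasp point, in m); z points along the fingers, y is the direction in which the jaws open and shut (so a half turn about z gives the same grasp; the last joint's range is limited). The gripper opens to 85 mm and grips with 20 to 120 N. Pads are 22 mm wide; open, the fingers measure 114 mm over their backs; the gripper's body (76 mm by 85 mm) begins 54 mm behind the grasp point. The pads swing forward as they close: fully open they stand 13 mm farther back than shut.
Start: joints at [-1.429, 0.491, 1.559, -0, 1.092, -0.106], TCP at [0.153, -0.606, 0.231] pointing down, gripper open.
Joint ranges: [-3.1, 3.1], [-0.84, 2.19], [0.05, 2.79], [-1.13, 4.28], [0.06, 2.93], [-2.69, 2.69]. Speed limits (rad/s): [2.22, 2.22, 2.79, 3.14, 3.14, 3.14].

### API

Orientations are given as a unit quaternion [x, y, z, w].
In Python, from rig import ctrl, eyes gives the robot as it stands.
- The arm moves only by the shell command python3 -m crank 'ROWS'. ROWS is JSON, a list of rows, each an object with "delta_rot": the turn, a rotation vector about the tool's x, y, z in degrees, a list of three; "dp": the shift along the tool's x, y, z in mm, a list of three; "hand": the opening, from 0 (shut) to 1 (fully open). A call has exactly 10 rows; each row is the pose to reach, as a shift and turn from the pose measured when the call began, along the tool's axes at that moment; what a row does not reach only later rows make up. A row lasts 1/10 s, in which the tool goes at most 50 mm and 8.59 degrees, less where a joint would pass 70% of its speed; a pose out of reach is approached as far as the arm can. A call with a gripper value outside its range is refused whole. The fingers move at their own pace and stop on an object; the grip force is fixed at half the most. Time passes only in rows, so rows that repeat a pose let the fingers close, or fill a call up. It gives the time, the measured TCP pose, the force and the opening at its end, in the units of the state.
- ctrl.read_state(): the state, without advancing time (a new reading comes with each control period).
- eyes.grab_frame(name): name is "scene" or "top" or "wrist"; returns the picture (480x640x3 uint8, red, green, blue); there is no depth.
- eyes.camera_params(name): a dict with "fx", "fy", "cx", "cy" (pixels), "dist_coeffs" ([k1, k2, p1, p2, k3] as OpenCV has them; the pictures are not rectified), "position" and "orientation" of the camera in the world; the wrist camera has in their place "hand_eye" (4x4, takes a point from camera to tool coordinates, whose origin is the TCP and whose axes are the flange's). Camera axes: x right, y down, z forward; pixel columns grow to the right and rows downward; lengths in m; the calibration is good to about 2 mm. A picture is of the moment at which its call begins: read the wrist's pose just before it. camera_params takes no time and is no camera call.
- ctrl.job_done(): hands the job in, once; it reports no verdict.
The state is a dict: "t": time; "qpos": joint angles; "qvel": joint speeds; "effort": joint torques, N m; "eef_pos": TCP position; "orientation": TCP orientation; "contact_force": force on the tool from outside, world axes, zero at the start; "torque": the same for the moment, N m; "opening": finger opening in m.
Only numpy, scipy, OpenCV 4.12 (cv2) and the standard library are available. Lean on these libraries where they do the work, as an engineer would, in place of code of your own. Each camera call takes 0.05 s, during which the arm holds its last target.

## Working session

There is one attempt and no reset: what is moved stays moved. The work goes in short steps, Python scripts to look and compute and a shell command to move; the robot and the scene stay as the last step left them, time stands still between calls to the robot, and variables do not carry over. Pictures are saved under pics/ and viewed, and the job is handed in when it is done.

```bash
ls; mkdir -p pics
python3 - <<'E'
from rig import ctrl, eyes
import cv2
s=ctrl.read_state();print(s)
for n in("scene","top","wrist"):
    p=eyes.camera_params(n);print(n,p)
    cv2.imwrite(f"pics/{n}0.png",eyes.grab_frame(n)[:,:,::-1])
E
```

```text
pics
{'t': 0.0, 'qpos': array([-1.42860069e+00,  4.91568227e-01,  1.55947153e+00,  1.15426802e-05,
        1.09168599e+00, -1.05596205e-01]), 'qvel': array([-0.00017558,  0.00037399,  0.00143205,  0.00033078,  0.00039595,
       -0.00070002]), 'effort': array([-2.38218774e-03, -6.18460965e+01, -2.61597919e+01, -1.35370165e-04,
        4.04882070e-03, -1.53572376e-06]), 'eef_pos': array([ 0.15328372, -0.60567245,  0.23071475]), 'orientation': array([ 9.92334883e-01,  1.23576532e-01, -5.24790766e-06, -5.66545239e-04]), 'contact_force': array([ 0.79861989,  0.41893895, -0.28388471]), 'torque': array([-0.0109144 ,  0.01356435,  0.00135638]), 'opening': 0.08558173763264254}
scene {'fx': 467.1411009426394, 'fy': 467.1411009426394, 'cx': 320.04926996511966, 'cy': 245.8641829366506, 'dist_coeffs': array([-0.02933424,  0.        ,  0.        ,  0.        ,  0.        ]), 'position': array([ 0.95368955, -0.53101757,  0.97493014]), 'orientation': array([ 0.89441973,  0.30695043, -0.10607278, -0.30747903])}
top {'fx': 444.7091321205814, 'fy': 444.7091321205814, 'cx': 324.2635774092549, 'cy': 234.8608301869746, 'dist_coeffs': array([-0.07884441,  0.        ,  0.        ,  0.        ,  0.        ]), 'position': array([0.4243813 , 0.01179378, 0.99722821]), 'orientation': array([ 0.71583108, -0.69602248,  0.03476953, -0.04392776])}
wrist {'fx': 394.4670900196501, 'fy': 394.4670900196501, 'cx': 314.3642201269812, 'cy': 238.26184417762147, 'dist_coeffs': array([-0.03413304,  0.        ,  0.        ,  0.        ,  0.        ]), 'hand_eye': array([[-8.19095869e-04, -9.64715866e-01, -2.63291906e-01,
         6.54125186e-02],
       [ 9.99997860e-01, -2.89988277e-04, -2.04844058e-03,
         3.27028069e-04],
       [ 1.89981156e-03, -2.63293020e-01,  9.64714039e-01,
        -1.42592394e-01],
       [ 0.00000000e+00,  0.00000000e+00,  0.00000000e+00,
         1.00000000e+00]])}
```

View pics/scene0.png

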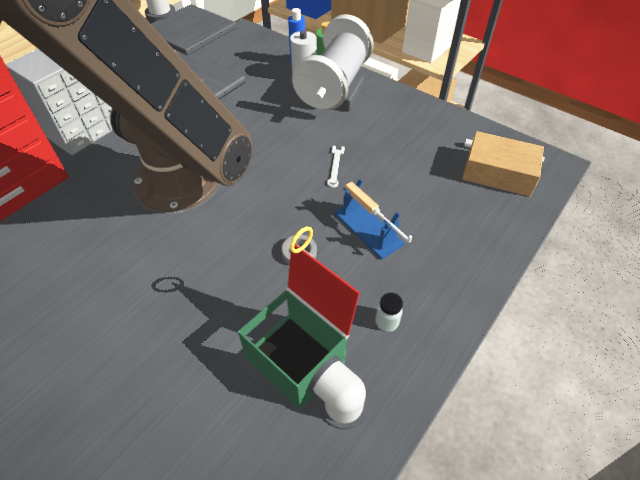

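View pics/top0.png

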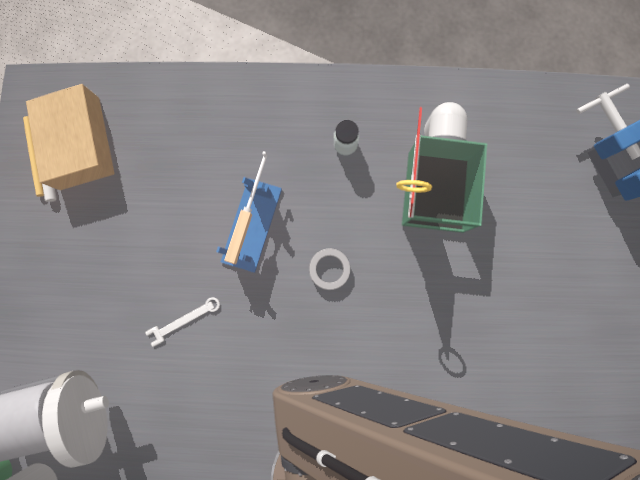

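View pics/wrist0.png

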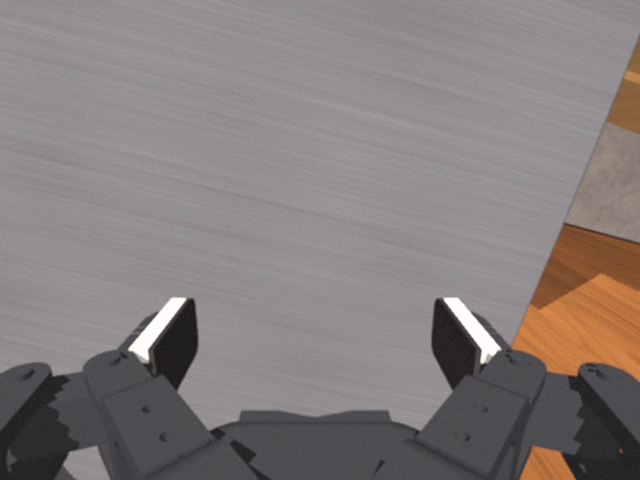

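```bash
cat > h.py <<'E'
import numpy as np, cv2
from rig import ctrl, eyes
from scipy.spatial.transform import Rotation as R
def pose(n,s=None):
    p=eyes.camera_params(n)
    K=np.array([[p['fx'],0,p['cx']],[0,p['fy'],p['cy']],[0,0,1.]])
    if 'hand_eye' in p:
        s=s or ctrl.read_state(); T=np.eye(4);T[:3,:3]=R.from_quat(s['orientation']).as_matrix();T[:3,3]=s['eef_pos']
        T=T@p['hand_eye'];return K,p['dist_coeffs'],T[:3,:3],T[:3,3]
    return K,p['dist_coeffs'],R.from_quat(p['orientation']).as_matrix(),np.array(p['position'])
def ray(n,px,s=None):
    K,d,Rm,t=pose(n,s)
    u=cv2.undistortPoints(np.array(px,float).reshape(-1,1,2),K,d)[:,0]
    v=np.c_[u,np.ones(len(u))]@Rm.T
    return t,v/np.linalg.norm(v,axis=1)[:,None]
def plane(n,px,z,s=None):
    t,v=ray(n,px,s);return t+v*((z-t[2])/v[:,2])[:,None]
def tri(views):
    A=np.zeros((3,3));b=np.zeros(3);L=[]
    for n,px,s in views:
        t,v=ray(n,[px],s);v=v[0];P=np.eye(3)-np.outer(v,v);A+=P;b+=P@t;L.append((t,P))
    x=np.linalg.solve(A,b);return x,[np.linalg.norm(P@(x-t))*1000 for t,P in L]
def proj(n,X,s=None):
    K,d,Rm,t=pose(n,s)
    Xc=(np.atleast_2d(X)-t)@Rm
    return cv2.projectPoints(Xc.reshape(-1,1,3),np.zeros(3),np.zeros(3),K,d)[0][:,0]
E
python3 - <<'E'
import cv2,numpy as np
from h import *
np.set_printoptions(precision=4,suppress=True)
T=cv2.imread('pics/top0.png');S=cv2.imread('pics/scene0.png')
def mask(im,lo,hi): return cv2.inRange(cv2.cvtColor(im,cv2.COLOR_BGR2HSV),lo,hi)
res={}
for n,im in(('top',T),('scene',S)):
    m=mask(im,(22,150,120),(34,255,255))
    c=max(cv2.findContours(m,cv2.RETR_EXTERNAL,cv2.CHAIN_APPROX_NONE)[0],key=cv2.contourArea)
    e=cv2.fitEllipse(c);x,y,w,h=cv2.boundingRect(c);print(n,'ring',e,(x,y,w,h),cv2.contourArea(c)); res[n]=e[0]
    m=mask(im,(10,60,120),(20,200,255))
    for c in cv2.findContours(m,cv2.RETR_EXTERNAL,cv2.CHAIN_APPROX_NONE)[0]:
        if 150<cv2.contourArea(c)<3000: print(n,'wood',cv2.minAreaRect(c),cv2.contourArea(c))
print(tri([('top',res['top'],None),('scene',res['scene'],None)]))
cv2.imwrite('pics/t1.png',cv2.resize(T[90:290,200:500],None,fx=2.66,fy=2.66,interpolation=cv2.INTER_CUBIC))
cv2.imwrite('pics/s1.png',cv2.resize(S[150:430,230:430],None,fx=2.1,fy=2.1,interpolation=cv2.INTER_CUBIC))
E
```

```text
Traceback (most recent call last):
cv2.error: OpenCV(4.12.0) /io/opencv/modules/imgproc/src/shapedescr.cpp:361: error: (-201:Incorrect size of input array) There should be at least 5 points to fit the ellipse in function 'fitEllipseNoDirect'
```

Run:
```python
import cv2,numpy as np
from h import *
np.set_printoptions(precision=4,suppress=True)
T=cv2.imread('pics/top0.png');S=cv2.imread('pics/scene0.png')
hT=cv2.cvtColor(T,cv2.COLOR_BGR2HSV);hS=cv2.cvtColor(S,cv2.COLOR_BGR2HSV)
print(hT[178:196:2,398:434:4].tolist()[2:6]);print(hS[240,290:315:2].tolist());print(hT[235,235:246].tolist())
res={}
for n,im in(('top',hT),('scene',hS)):
    m=cv2.inRange(im,(20,120,90),(35,255,255))
    for c in cv2.findContours(m,cv2.RETR_EXTERNAL,cv2.CHAIN_APPROX_NONE)[0]:
        if cv2.contourArea(c)>60: 
            print(n,'ring',cv2.fitEllipse(c),cv2.boundingRect(c),cv2.contourArea(c))
    m=cv2.inRange(im,(8,60,100),(19,200,255))
    for c in cv2.findContours(m,cv2.RETR_EXTERNAL,cv2.CHAIN_APPROX_NONE)[0]:
        if 150<cv2.contourArea(c)<3000: print(n,'wood',cv2.minAreaRect(c),cv2.contourArea(c))
cv2.imwrite('pics/t1.png',cv2.resize(T[90:290,200:500],None,fx=2.66,fy=2.66,interpolation=cv2.INTER_CUBIC))
cv2.imwrite('pics/s1.png',cv2.resize(S[150:430,230:430],None,fx=2.1,fy=2.1,interpolation=cv2.INTER_CUBIC))
```

```text
[[[22, 116, 243], [28, 122, 255], [25, 130, 255], [27, 125, 255], [27, 124, 255], [29, 118, 255], [29, 119, 255], [22, 143, 203], [10, 23, 66]], [[22, 146, 213], [21, 143, 191], [23, 127, 171], [22, 105, 179], [17, 144, 200], [22, 146, 202], [22, 146, 216], [23, 142, 246], [21, 138, 165]], [[21, 147, 181], [23, 135, 230], [25, 109, 196], [53, 12, 198], [1, 134, 222], [12, 20, 64], [20, 121, 122], [22, 148, 190], [22, 149, 199]], [[19, 76, 164], [22, 148, 197], [23, 140, 251], [30, 110, 255], [29, 112, 255], [29, 118, 255], [27, 125, 255], [23, 144, 241], [22, 150, 187]]]
[[18, 7, 185], [21, 139, 209], [28, 136, 255], [21, 97, 214], [15, 8, 129], [0, 5, 106], [15, 6, 92], [30, 6, 91], [21, 127, 189], [27, 145, 253], [25, 97, 249], [23, 6, 178], [108, 9, 135]]
[[16, 76, 253], [16, 75, 255], [16, 73, 255], [17, 72, 255], [17, 70, 255], [16, 71, 255], [16, 73, 255], [16, 75, 252], [14, 85, 174], [13, 83, 154], [11, 35, 145]]
top ring ((415.5785827636719, 185.9671630859375), (10.572112083435059, 35.61597442626953), 92.25697326660156) (397, 180, 35, 13) 276.0
top wood ((392.26416015625, 467.57550048828125), (109.61372375488281, 27.60947036743164), 15.945395469665527) 1582.0
top wood ((455.78765869140625, 467.7328796386719), (83.21627044677734, 11.35299301147461), 20.556041717529297) 293.0
top wood ((237.89768981933594, 236.50726318359375), (12.000543594360352, 53.45003890991211), 17.744670867919922) 560.0
scene ring ((301.14398193359375, 238.8933563232422), (14.552359580993652, 27.022987365722656), 33.96710968017578) (290, 226, 23, 27) 92.5
scene wood ((202.57156372070312, 194.68101501464844), (17.739408493041992, 34.19424057006836), 23.428691864013672) 213.5
scene wood ((560.5830688476562, 104.51225280761719), (171.9184112548828, 10.241625785827637), 21.399808883666992) 1043.5
scene wood ((279.5, 9.5), (19.0, 23.0), 90.0) 290.0
```

View pics/t1.png

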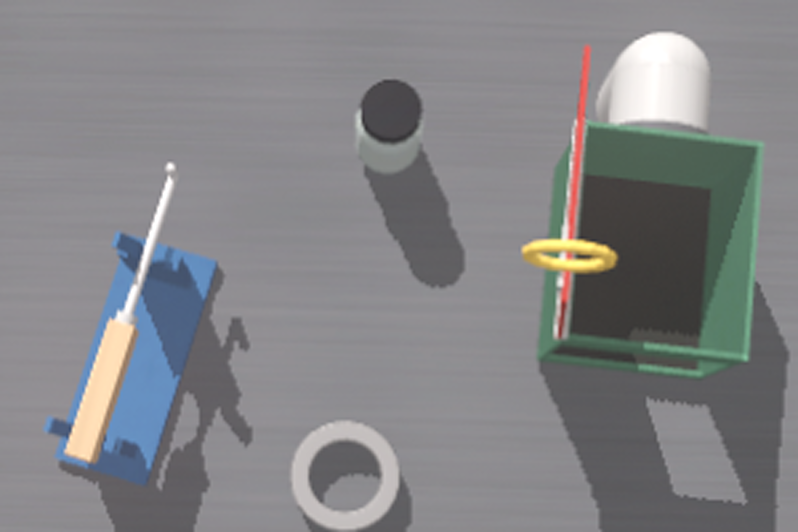

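View pics/s1.png

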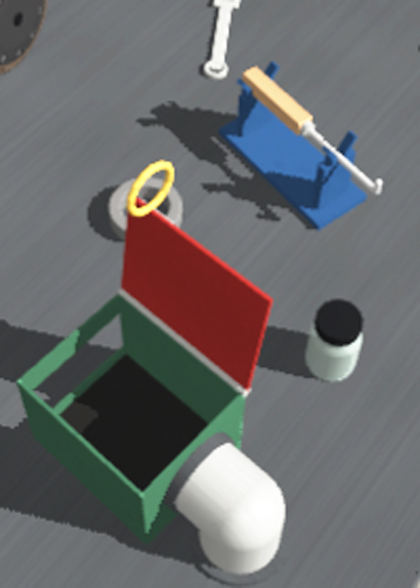

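Run:
```python
import cv2,numpy as np
from h import *
np.set_printoptions(precision=4,suppress=True)
T=cv2.imread('pics/top0.png');S=cv2.imread('pics/scene0.png')
print(ctrl.grip_point_offset)
cv2.imwrite('pics/t2.png',cv2.resize(T[140:280,210:290],None,fx=4.2,fy=4.2,interpolation=cv2.INTER_CUBIC))
cv2.imwrite('pics/s2.png',cv2.resize(S[170:260,325:425],None,fx=6,fy=6,interpolation=cv2.INTER_CUBIC))
cv2.imwrite('pics/t3.png',cv2.resize(T[95:245,390:500],None,fx=4,fy=4,interpolation=cv2.INTER_CUBIC))
print('eye',tri([('top',(414.8,186.3),None),('scene',(301.4,239.5),None)]))
```

```text
0.0187
eye (array([ 0.5875, -0.1212,  0.2913]), [np.float64(1.563425217914395), np.float64(1.5634252179143655)])
```

View pics/t2.png

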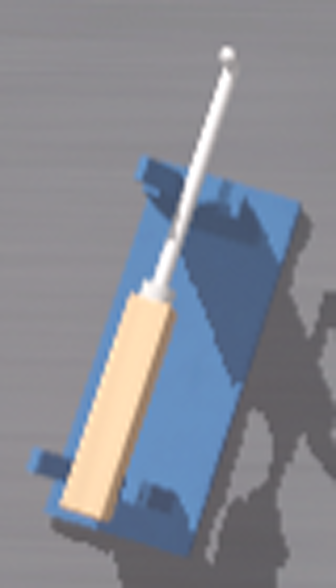

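View pics/s2.png

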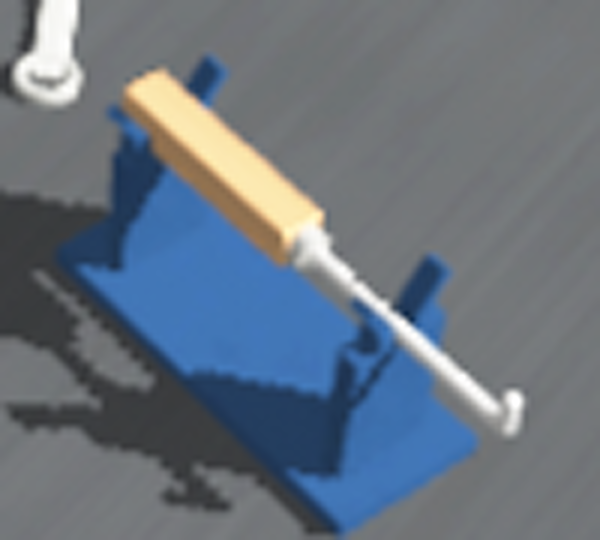

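View pics/t3.png

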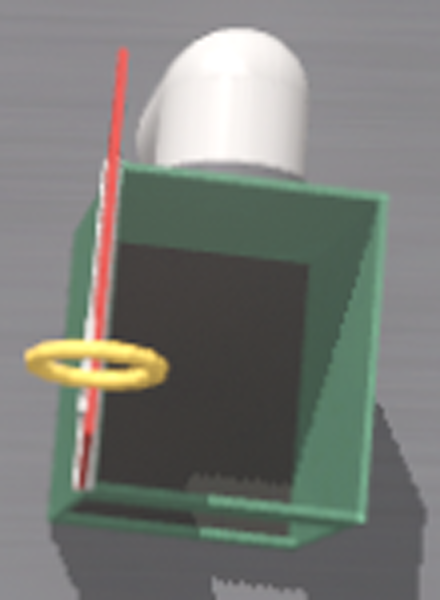

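Run:
```python
from h import *
np.set_printoptions(precision=4,suppress=True)
t=lambda u,v:((u+.5)/4.2-.5+210,(v+.5)/4.2-.5+140)
s=lambda u,v:((u+.5)/6-.5+325,(v+.5)/6-.5+170)
e=lambda u,v:((u+.5)/4-.5+390,(v+.5)/4-.5+95)
print('tip',tri([('top',t(227,52),None),('scene',s(514,397),None)]))
print('bend',tri([('top',t(228,66),None),('scene',s(506,424),None)]))
a=plane('top',[t(165,265),t(190,188),t(215,110)],.09);print('rod top',a, np.degrees(np.arctan2(*(a[2]-a[0])[[1,0]])))
b=plane('scene',[s(340,275),s(400,330),s(480,400)],.09);print('rod scene',b,np.degrees(np.arctan2(*(b[2]-b[0])[[1,0]])))
print('handle top corners',plane('top',[t(133,295),t(62,505)],.101),'sceneHandle top: rear-far, front-far,front-near,rear-near',plane('scene',[s(163,70),s(324,215),s(287,240),s(125,88)],.101))
# hood top corners z=.125
c=plane('top',[e(386,195),e(366,520),e(52,517),e(105,165)],.125);print('hood',c)
print('right edge yaw',np.degrees(np.arctan2(*(c[0]-c[1])[[1,0]])),'front edge',np.degrees(np.arctan2(*(c[2]-c[1])[[1,0]])), np.linalg.norm(c[0]-c[1]),np.linalg.norm(c[2]-c[1]))
f=plane('top',[e(124,48),e(90,425)],.268);print('flap top edge',f,np.degrees(np.arctan2(*(f[0]-f[1])[[1,0]])))
r=plane('top',[e(26,355),e(167,370)],.291);print('ring ends',r,np.degrees(np.arctan2(*(r[1]-r[0])[[1,0]])))
```

```text
tip (array([0.6909, 0.1542, 0.1139]), [np.float64(0.252264894264495), np.float64(0.25226489426466653)])
bend (array([0.6896, 0.1564, 0.0937]), [np.float64(0.020186812993400357), np.float64(0.020186812993600985)])
rod top [[0.5886 0.1836 0.09  ]
 [0.6278 0.173  0.09  ]
 [0.6679 0.1624 0.09  ]] -14.946114652595588
rod scene [[0.5911 0.1856 0.09  ]
 [0.6276 0.1753 0.09  ]
 [0.6736 0.1636 0.09  ]] -14.93586611485456
handle top corners [[0.5714 0.1965 0.101 ]
 [0.4679 0.226  0.101 ]] sceneHandle top: rear-far, front-far,front-near,rear-near [[0.4667 0.2304 0.101 ]
 [0.5715 0.201  0.101 ]
 [0.5672 0.1795 0.101 ]
 [0.4601 0.2109 0.101 ]]
hood [[ 0.7186 -0.3004  0.125 ]
 [ 0.5508 -0.2871  0.125 ]
 [ 0.5479 -0.13    0.125 ]
 [ 0.7294 -0.156   0.125 ]]
right edge yaw -4.5302828513683915 front edge 91.06614348246086 0.16835724397541466 0.15713439397083712
flap top edge [[ 0.7321 -0.1368  0.268 ]
 [ 0.5668 -0.1223  0.268 ]] -5.019499404325876
ring ends [[ 0.5904 -0.092   0.291 ]
 [ 0.5859 -0.1494  0.291 ]] -94.48390259016928
```

Run:
```python
from h import *
np.set_printoptions(precision=4,suppress=True)
e=lambda u,v:((u+.5)/4-.5+390,(v+.5)/4-.5+95)
a=plane('top',[e(82,488),e(112,165)],.128);print('hinge ends',a,np.linalg.norm(a[0]-a[1]),np.degrees(np.arctan2(*(a[1]-a[0])[[1,0]])))
# scene: hinge ends s1 crop (120,293),(247,390) scale2.1 off(230,150)
s=lambda u,v:((u+.5)/2.1-.5+230,(v+.5)/2.1-.5+150)
b=plane('scene',[s(121,293),s(247,391)],.128);print(b,np.linalg.norm(b[0]-b[1]))
eye=np.array([.5875,-.1212,.2913]);y=np.radians(-4.7);d=np.array([np.cos(y),np.sin(y)]);r=np.array([d[1],-d[0]])
for m in(a,b):
    p=m.mean(0)[:2];q=eye[:2]-p;print('mid',p,'eye along',q@d,'right',q@r,'rad',np.hypot(q@r,eye[2]-.128),'theta',np.arctan2(eye[2]-.128,q@r))
```

```text
hinge ends [[ 0.5623 -0.1443  0.128 ]
 [ 0.7285 -0.159   0.128 ]] 0.1668081395084774 -5.071687620539611
[[ 0.5643 -0.1463  0.128 ]
 [ 0.7306 -0.1569  0.128 ]] 0.16672041786956449
mid [ 0.6454 -0.1516] eye along -0.06022048099992296 right -0.02557759239231068 rad 0.16529096536891297 theta 1.7261634732994295
mid [ 0.6474 -0.1516] eye along -0.062236589133625654 right -0.02541277447405829 rad 0.16526554119497913 theta 1.7251781942387954
```

```bash
cat > c.py <<'E'
import sys,json
from h import *
# usage: c.py x y z yaw[deg] [x y z yaw ...]  (grasp point height z) -> dp, rot from current pose
s=ctrl.read_state();R0=R.from_quat(s['orientation']);p=s['eef_pos']
a=np.array(sys.argv[1:],float).reshape(-1,4)
print('t',round(s['t'],2),'tcp',p.round(4),'tool eul',R0.as_euler('ZYX',degrees=True).round(2),'q',s['qpos'].round(3),'F',s['contact_force'].round(1),'op',round(s['opening'],4))
for x,y,z,w in a:
    Rt=R.from_euler('z',w,degrees=True)*R.from_euler('x',180,degrees=True)
    t=np.array([x,y,z-.0187])
    print([x,y,z,w],'dp',(R0.inv().apply(t-p)*1000).round(1).tolist(),'rot',np.degrees((R0.inv()*Rt).as_rotvec()).round(2).tolist())
E
python3 c.py .28 -.45 .31 8 .42 -.25 .33 0 .44 -.10 .33 -8 .49 .05 .28 -15 .5516 .1949 .19 -15
```

```text
t 0.15 tcp [ 0.1533 -0.6057  0.2308] tool eul [ 1.4200e+01 -1.0000e-02 -1.7995e+02] q [-1.429  0.491  1.559  0.     1.092 -0.106] F [ 0.3 -1.   0.4] op 0.0855
[np.float64(0.28), np.float64(-0.45), np.float64(0.31), np.float64(8.0)] dp [161.0, -120.0, -60.3] rot [-0.05, -0.0, 6.2]
[np.float64(0.42), np.float64(-0.25), np.float64(0.33), np.float64(0.0)] dp [345.8, -279.5, -80.2] rot [-0.05, 0.0, 14.2]
[np.float64(0.44), np.float64(-0.1), np.float64(0.33), np.float64(-8.0)] dp [402.0, -420.1, -80.1] rot [-0.05, 0.0, 22.2]
[np.float64(0.49), np.float64(0.05), np.float64(0.28), np.float64(-15.0)] dp [487.2, -553.2, -29.9] rot [-0.05, 0.01, 29.2]
[np.float64(0.5516), np.float64(0.1949), np.float64(0.19), np.float64(-15.0)] dp [582.5, -678.5, 60.2] rot [-0.05, 0.01, 29.2]
```

```bash
python3 -m crank '[{"dp":[40,-30,-20],"delta_rot":[0,0,2],"hand":1},{"dp":[80,-60,-40],"delta_rot":[0,0,3],"hand":1},{"dp":[120,-90,-55],"delta_rot":[0,0,5],"hand":1},{"dp":[160,-120,-65],"delta_rot":[0,0,6],"hand":1},{"dp":[197,-152,-70],"delta_rot":[0,0,8],"hand":1},{"dp":[234,-184,-74],"delta_rot":[0,0,9],"hand":1},{"dp":[271,-216,-78],"delta_rot":[0,0,11],"hand":1},{"dp":[308,-248,-80],"delta_rot":[0,0,13],"hand":1},{"dp":[346,-280,-80],"delta_rot":[0,0,14],"hand":1},{"dp":[364,-325,-80],"delta_rot":[0,0,17],"hand":1}]'
python3 c.py .44 -.10 .33 -8 .49 .05 .28 -15 .5516 .1949 .19 -15 .5516 .1949 .13 -15
```

```text
t: 1.15
eef_pos: [0.4273, -0.2044, 0.311]
orientation: [1.0, -0.025, 0.0, -0.0]
contact_force: [0.8, 0.3, 0.1]
opening: 0.0852
t 1.15 tcp [ 0.4273 -0.2044  0.311 ] tool eul [-2.8500e+00 -2.0000e-02 -1.7996e+02] q [-5.860e-01  1.910e-01  1.799e+00  1.000e-03  1.152e+00  1.034e+00] F [0.8 0.3 0.1] op 0.0852
[np.float64(0.44), np.float64(-0.1), np.float64(0.33), np.float64(-8.0)] dp [7.5, -104.9, -0.2] rot [-0.04, -0.02, 5.15]
[np.float64(0.49), np.float64(0.05), np.float64(0.28), np.float64(-15.0)] dp [49.9, -257.2, 49.9] rot [-0.04, -0.01, 12.15]
[np.float64(0.5516), np.float64(0.1949), np.float64(0.19), np.float64(-15.0)] dp [104.2, -404.9, 140.0] rot [-0.04, -0.01, 12.15]
[np.float64(0.5516), np.float64(0.1949), np.float64(0.13), np.float64(-15.0)] dp [104.2, -404.8, 200.0] rot [-0.04, -0.01, 12.15]
```

```bash
python3 -m crank '[{"dp":[4,-50,0],"delta_rot":[0,0,3],"hand":1},{"dp":[9,-98,5],"delta_rot":[0,0,5],"hand":1},{"dp":[22,-144,18],"delta_rot":[0,0,7],"hand":1},{"dp":[35,-190,30],"delta_rot":[0,0,9],"hand":1},{"dp":[48,-235,42],"delta_rot":[0,0,11],"hand":1},{"dp":[62,-278,56],"delta_rot":[0,0,12],"hand":1},{"dp":[75,-320,76],"delta_rot":[0,0,12],"hand":1},{"dp":[90,-362,96],"delta_rot":[0,0,12],"hand":1},{"dp":[104,-402,116],"delta_rot":[0,0,12],"hand":1},{"dp":[104,-405,140],"delta_rot":[0,0,12],"hand":1}]'
python3 c.py .5516 .1949 .13 -15 .5516 .1949 .09 -15
python3 - <<'E'
from h import *
s=ctrl.read_state()
im=eyes.grab_frame('wrist')[:,:,::-1].copy()
cv2.imwrite('pics/w1.png',im)
for P in([.540,.198,.09],[.5516,.1949,.09],[.569,.190,.101],[.689,.157,.09]): print(proj('wrist',P,s))
E
```

```text
t: 2.15
eef_pos: [0.5526, 0.1989, 0.1703]
orientation: [0.992, -0.128, 0.001, -0.001]
contact_force: [0.7, -1.1, -0.4]
opening: 0.0856
t 2.15 tcp [0.5526 0.1989 0.1703] tool eul [-1.4670e+01 -8.0000e-02 -1.7989e+02] q [2.330e-01 5.050e-01 1.722e+00 1.000e-03 9.120e-01 2.059e+00] F [ 0.7 -1.1 -0.4] op 0.0856
[np.float64(0.5516), np.float64(0.1949), np.float64(0.13), np.float64(-15.0)] dp [-0.0, 4.2, 59.0] rot [-0.11, -0.08, 0.33]
[np.float64(0.5516), np.float64(0.1949), np.float64(0.09), np.float64(-15.0)] dp [-0.1, 4.3, 99.0] rot [-0.11, -0.08, 0.33]
[[320.73544981 265.31308068]]
[[320.9121817  246.01271205]]
[[321.89224544 220.10906232]]
[[325.56266056 -26.59212363]]
```

View pics/w1.png

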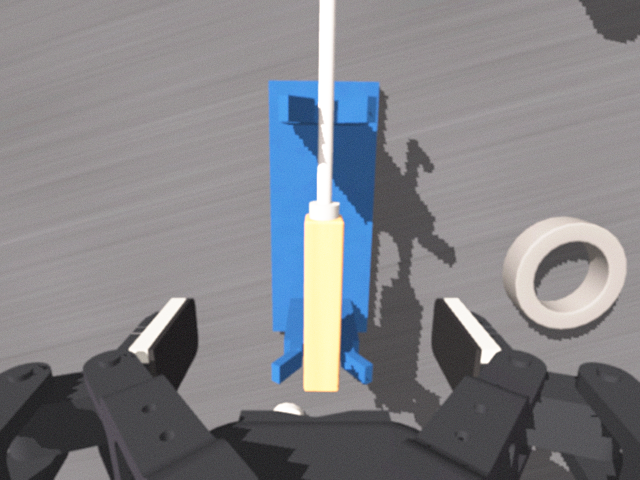

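```bash
python3 -m crank '[{"dp":[0,5,30],"delta_rot":[0,0,0.3],"hand":1},{"dp":[0,5,60],"delta_rot":[0,0,0.3],"hand":1},{"dp":[0,5,80],"delta_rot":[0,0,0.3],"hand":0.8},{"dp":[0,5,99],"delta_rot":[0,0,0.3],"hand":0.6},{"dp":[0,5,99],"delta_rot":[0,0,0.3],"hand":0.5},{"dp":[0,5,99],"delta_rot":[0,0,0.3],"hand":0},{"dp":[0,5,99],"delta_rot":[0,0,0.3],"hand":0},{"dp":[0,5,99],"delta_rot":[0,0,0.3],"hand":0},{"dp":[0,5,99],"delta_rot":[0,0,0.3],"hand":0},{"dp":[0,5,99],"delta_rot":[0,0,0.3],"hand":0}]'
python3 c.py .5516 .1949 .09 -15
```

```text
t: 3.2
eef_pos: [0.5493, 0.1927, 0.0685]
orientation: [0.991, -0.131, -0.001, -0.0]
contact_force: [1.5, 5.0, 7.5]
opening: 0.0211
t 3.2 tcp [0.5493 0.1927 0.0685] tool eul [-1.5e+01  1.2e-01 -1.8e+02] q [2.230e-01 6.390e-01 1.811e+00 2.000e-03 6.930e-01 2.055e+00] F [1.5 5.  7.5] op 0.0211
[np.float64(0.5516), np.float64(0.1949), np.float64(0.09), np.float64(-15.0)] dp [1.7, -2.8, -2.8] rot [-0.0, 0.12, -0.0]
```

```bash
python3 -m crank '[{"dp":[0,0,-5],"delta_rot":[0,0,0],"hand":0},{"dp":[0,0,-15],"delta_rot":[0,0,0],"hand":0},{"dp":[0,0,-30],"delta_rot":[0,0,0],"hand":0},{"dp":[0,0,-50],"delta_rot":[0,0,0],"hand":0},{"dp":[0,0,-80],"delta_rot":[0,0,0],"hand":0},{"dp":[0,0,-110],"delta_rot":[0,0,0],"hand":0},{"dp":[0,0,-140],"delta_rot":[0,0,0],"hand":0},{"dp":[0,0,-165],"delta_rot":[0,0,0],"hand":0},{"dp":[0,0,-180],"delta_rot":[0,0,0],"hand":0},{"dp":[0,0,-180],"delta_rot":[0,0,0],"hand":0}]'
python3 - <<'E'
from h import *
for n in('top','scene'): cv2.imwrite(f'pics/{n}2.png',eyes.grab_frame(n)[:,:,::-1])
T=cv2.imread('pics/top2.png')[100:300,200:500];S=cv2.imread('pics/scene2.png')[100:300,250:550]
cv2.imwrite('pics/c2.png',np.vstack([cv2.resize(T,None,fx=1.5*1.0,fy=1.5,interpolation=2),cv2.resize(S,None,fx=1.5,fy=1.5,interpolation=2)]))
E
python3 c.py
```

```text
t: 4.2
eef_pos: [0.5499, 0.1923, 0.2511]
orientation: [0.991, -0.13, 0.001, -0.0]
contact_force: [-0.5, 0.7, -1.0]
opening: 0.0212
t 4.3 tcp [0.5492 0.1922 0.2484] tool eul [-1.5000e+01  1.4000e-01  1.7997e+02] q [2.230e-01 4.130e-01 1.645e+00 1.000e-03 1.086e+00 2.055e+00] F [ 0.4  0.5 -1. ] op 0.0209
```

View pics/c2.png

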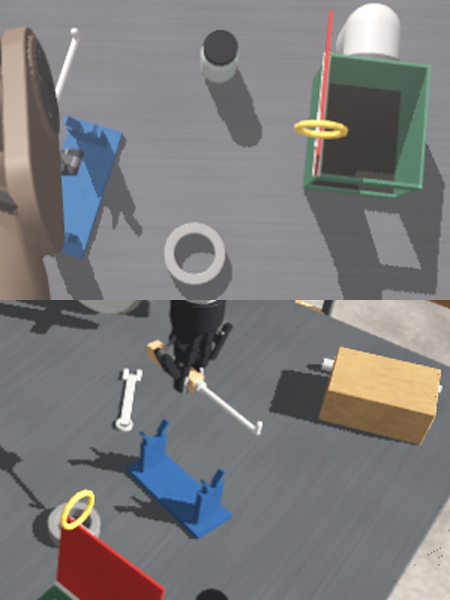

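Run:
```python
from h import *
T=cv2.imread('pics/top2.png')[105:185,225:265];S=cv2.imread('pics/scene2.png')[150:200,370:440]
cv2.imwrite('pics/c3.png',np.hstack([cv2.resize(T,None,fx=6,fy=6,interpolation=2),cv2.resize(S,(560,480),interpolation=2)]))
print(proj('top',[[.6888,.1548,.270],[.6888,.1548,.290]]),proj('scene',[[.6888,.1548,.270],[.6888,.1548,.290]]))
```

```text
[[249.84256031 126.14829751]
 [247.73093462 121.92535044]] [[420.51117479 188.58563081]
 [422.11411816 181.77016878]]
```

View pics/c3.png

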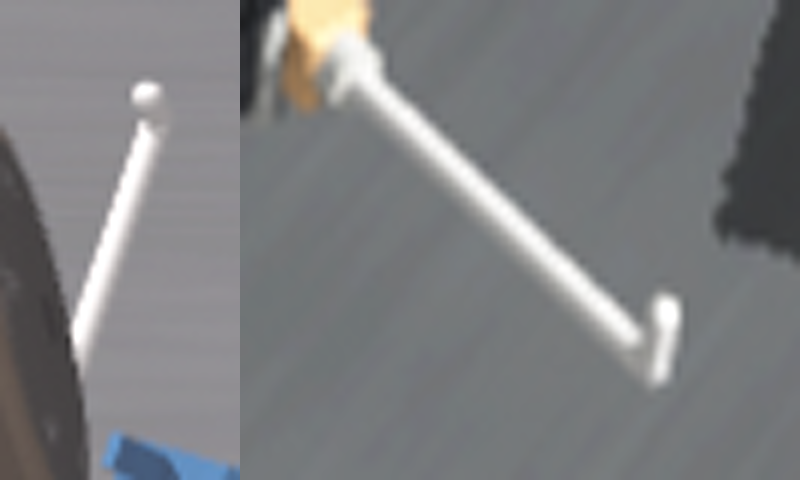

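```bash
python3 - <<'E'
from h import *
print('tip',tri([('top',(249.4,120.8),None),('scene',(423.0,182.3),None)]))
print('bend',tri([('top',(250.4,125.5),None),('scene',(421.8,188.0),None)]))
E
python3 c.py .4305 -.06 .32 -5  .433 -.1074 .32 -5 .48 .08 .31 -10
```

```text
tip (array([0.69106001, 0.15248945, 0.29119893]), [np.float64(0.8660551392414104), np.float64(0.8660551392412068)])
bend (array([0.69021787, 0.1544069 , 0.27230914]), [np.float64(1.343177701387743), np.float64(1.3431777013879038)])
t 4.3 tcp [0.5492 0.1922 0.2484] tool eul [-1.5000e+01  1.4000e-01  1.7997e+02] q [2.230e-01 4.130e-01 1.645e+00 1.000e-03 1.086e+00 2.055e+00] F [ 0.4  0.5 -1. ] op 0.0209
[np.float64(0.4305), np.float64(-0.06), np.float64(0.32), np.float64(-5.0)] dp [-49.5, 274.4, -52.7] rot [0.02, 0.14, -10.0]
[np.float64(0.433), np.float64(-0.1074), np.float64(0.32), np.float64(-5.0)] dp [-34.8, 319.5, -52.7] rot [0.02, 0.14, -10.0]
[np.float64(0.48), np.float64(0.08), np.float64(0.31), np.float64(-10.0)] dp [-37.9, 126.3, -42.8] rot [0.03, 0.14, -5.0]
```

```bash
python3 c.py .50 .08 .34 -10 .445 -.04 .347 -5 .4248 -.1069 .347 -5
```

```text
t 4.3 tcp [0.5492 0.1922 0.2484] tool eul [-1.5000e+01  1.4000e-01  1.7997e+02] q [2.230e-01 4.130e-01 1.645e+00 1.000e-03 1.086e+00 2.055e+00] F [ 0.4  0.5 -1. ] op 0.0209
[np.float64(0.5), np.float64(0.08), np.float64(0.34), np.float64(-10.0)] dp [-18.6, 121.2, -72.8] rot [0.03, 0.14, -5.0]
[np.float64(0.445), np.float64(-0.04), np.float64(0.347), np.float64(-5.0)] dp [-40.7, 251.3, -79.7] rot [0.02, 0.14, -10.0]
[np.float64(0.4248), np.float64(-0.1069), np.float64(0.347), np.float64(-5.0)] dp [-42.9, 321.1, -79.7] rot [0.02, 0.14, -10.0]
```

```bash
python3 -m crank '[{"dp":[-5,30,-25],"delta_rot":[0,0.1,-1],"hand":0},{"dp":[-10,60,-45],"delta_rot":[0,0.1,-3],"hand":0},{"dp":[-15,92,-65],"delta_rot":[0,0.1,-4],"hand":0},{"dp":[-19,124,-75],"delta_rot":[0,0.1,-5],"hand":0},{"dp":[-26,160,-78],"delta_rot":[0,0.1,-7],"hand":0},{"dp":[-33,200,-80],"delta_rot":[0,0.1,-8],"hand":0},{"dp":[-40,240,-80],"delta_rot":[0,0.1,-10],"hand":0},{"dp":[-42,275,-80],"delta_rot":[0,0.1,-10],"hand":0},{"dp":[-43,300,-80],"delta_rot":[0,0.1,-10],"hand":0},{"dp":[-43,321,-80],"delta_rot":[0,0.1,-10],"hand":0}]'
python3 c.py .4248 -.1069 .347 -5 .4248 -.1069 .28 -5
python3 - <<'E'
from h import *
for n in('top','scene'): cv2.imwrite(f'pics/{n}4.png',eyes.grab_frame(n)[:,:,::-1])
T=cv2.imread('pics/top4.png')[90:290,330:530];S=cv2.imread('pics/scene4.png')[130:330,210:410]
cv2.imwrite('pics/c4.png',np.hstack([cv2.resize(T,(400,400),interpolation=2),cv2.resize(S,(400,400),interpolation=2)]))
E
```

```text
t: 5.3
eef_pos: [0.4236, -0.108, 0.3276]
orientation: [0.999, -0.044, -0.001, -0.0]
contact_force: [0.2, -1.2, -1.0]
opening: 0.0214
t 5.3 tcp [ 0.4236 -0.108   0.3276] tool eul [-5.0500e+00  1.7000e-01 -1.7999e+02] q [-4.000e-01  1.190e-01  1.843e+00 -1.000e-03  1.182e+00  1.259e+00] F [ 0.2 -1.2 -1. ] op 0.0214
[np.float64(0.4248), np.float64(-0.1069), np.float64(0.347), np.float64(-5.0)] dp [1.1, -1.2, -0.7] rot [-0.01, 0.17, -0.05]
[np.float64(0.4248), np.float64(-0.1069), np.float64(0.28), np.float64(-5.0)] dp [1.3, -1.2, 66.3] rot [-0.01, 0.17, -0.05]
```

View pics/c4.png

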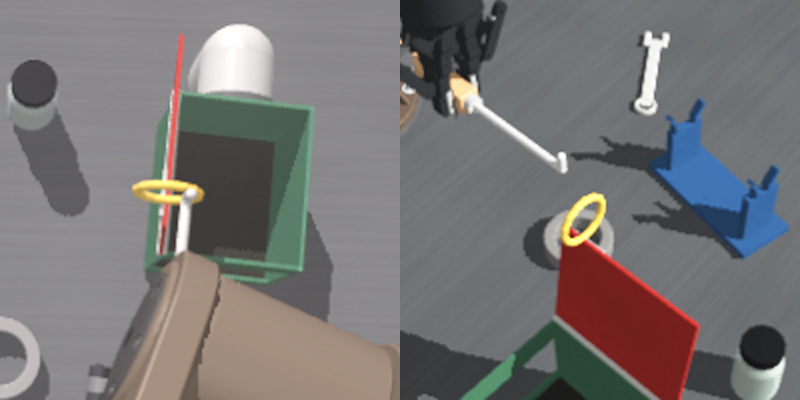

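Run:
```python
from h import *
T=cv2.imread('pics/top4.png')[165:225,390:450];S=cv2.imread('pics/scene4.png')[195:260,270:335]
cv2.imwrite('pics/c5.png',np.hstack([cv2.resize(T,(400,400),interpolation=2),cv2.resize(S,(400,400),interpolation=2)]))
```

```text
(no output)
```

View pics/c5.png

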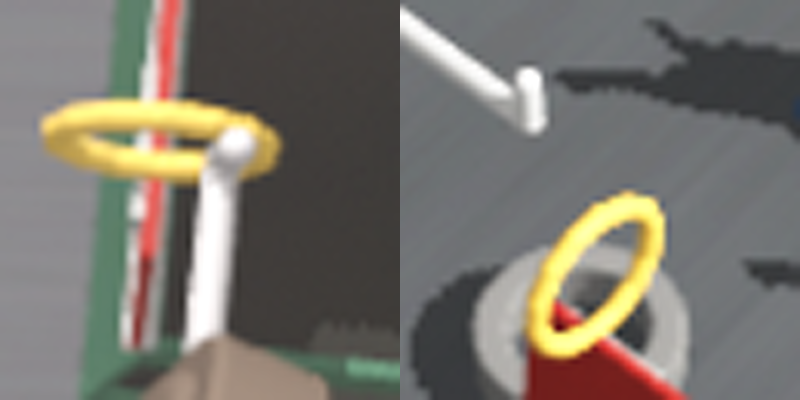

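Run:
```python
from h import *
t=lambda u,v:((u+.5)/6.6667-.5+390,(v+.5)/6.6667-.5+165)
s=lambda u,v:((u-399.5)/6.1538-.5+270,(v+.5)/6.1538-.5+195)
np.set_printoptions(precision=4,suppress=True)
e,re=tri([('top',t(160,140),0),('scene',s(597,275),0)])
k,rk=tri([('top',t(236,144),0),('scene',s(530,78),0)])
print('eye',e,re,'tipcentre (z bend+16)',k,rk)
d=np.array([np.cos(np.radians(-5)),np.sin(np.radians(-5)),0]);q=k-e
print('tip rel eye: along',q@d,'left',q@np.array([-d[1],d[0],0]),'z',q[2])
```

```text
eye [ 0.588  -0.1199  0.2912] [np.float64(0.6640290494848341), np.float64(0.6640290494848171)] tipcentre (z bend+16) [ 0.5692 -0.1222  0.3692] [np.float64(0.06729223868248815), np.float64(0.06729223868254686)]
tip rel eye: along -0.01855264355242588 left -0.003976590515437919 z 0.07793315089354885
```

```bash
python3 -m crank '[{"dp":[0,-1,10],"delta_rot":[0,0.1,0],"hand":0},{"dp":[0,-1,25],"delta_rot":[0,0.1,0],"hand":0},{"dp":[0,-1,40],"delta_rot":[0,0.1,0],"hand":0},{"dp":[0,-1,55],"delta_rot":[0,0.1,0],"hand":0},{"dp":[0,-1,65],"delta_rot":[0,0.1,0],"hand":0},{"dp":[0,-1,71],"delta_rot":[0,0.1,0],"hand":0},{"dp":[0,-1,71],"delta_rot":[0,0.1,0],"hand":0},{"dp":[0,-1,71],"delta_rot":[0,0.1,0],"hand":0},{"dp":[0,-1,71],"delta_rot":[0,0.1,0],"hand":0},{"dp":[0,-1,71],"delta_rot":[0,0.1,0],"hand":0}]'
python3 c.py
cat > look.py <<'E'
import sys
from h import *
k=sys.argv[1];tx,ty,sx,sy,w=map(int,sys.argv[2:7])
for n in('top','scene'): cv2.imwrite(f'pics/{n}_{k}.png',eyes.grab_frame(n)[:,:,::-1])
T=cv2.imread(f'pics/top_{k}.png')[ty:ty+w,tx:tx+w];S=cv2.imread(f'pics/scene_{k}.png')[sy:sy+w,sx:sx+w]
cv2.imwrite(f'pics/c_{k}.png',np.hstack([cv2.resize(T,(400,400),interpolation=2),cv2.resize(S,(400,400),interpolation=2)]))
E
python3 look.py 6 390 165 270 195 65
```

```text
t: 6.4
eef_pos: [0.4239, -0.1074, 0.257]
orientation: [0.999, -0.045, -0.0, 0.0]
contact_force: [0.3, 0.7, -1.1]
opening: 0.021
t 6.4 tcp [ 0.4239 -0.1074  0.257 ] tool eul [-5.1400e+00  2.0000e-02  1.7998e+02] q [-3.990e-01  1.910e-01  1.957e+00 -1.000e-03  9.930e-01  1.262e+00] F [ 0.3  0.7 -1.1] op 0.021
```

View pics/c_6.png

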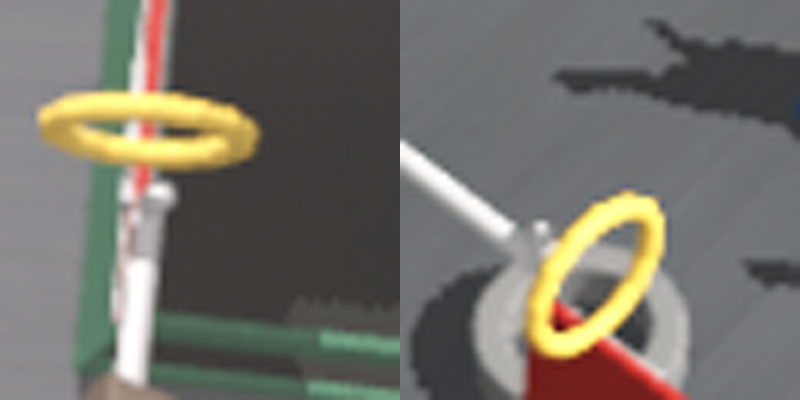

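```bash
python3 -m crank '[{"dp":[4,0,0],"delta_rot":[0,0,0],"hand":0},{"dp":[8,0,0],"delta_rot":[0,0,0],"hand":0},{"dp":[12,0,0],"delta_rot":[0,0,0],"hand":0},{"dp":[16,0,0],"delta_rot":[0,0,0],"hand":0},{"dp":[20,0,0],"delta_rot":[0,0,0],"hand":0},{"dp":[24,0,0],"delta_rot":[0,0,0],"hand":0},{"dp":[28,0,0],"delta_rot":[0,0,0],"hand":0},{"dp":[32,0,0],"delta_rot":[0,0,0],"hand":0},{"dp":[34,0,0],"delta_rot":[0,0,0],"hand":0},{"dp":[34,0,0],"delta_rot":[0,0,0],"hand":0}]'
python3 c.py ; python3 look.py 7 390 165 270 195 65
```

```text
t: 7.5
eef_pos: [0.4579, -0.1105, 0.2568]
orientation: [0.999, -0.045, -0.0, 0.0]
contact_force: [0.5, -0.4, -0.7]
opening: 0.0211
t 7.5 tcp [ 0.4579 -0.1105  0.2568] tool eul [-5.1400e+00  4.0000e-02  1.7999e+02] q [-3.770e-01  2.420e-01  1.887e+00 -1.000e-03  1.013e+00  1.284e+00] F [ 0.5 -0.4 -0.7] op 0.0211
```

View pics/c_7.png

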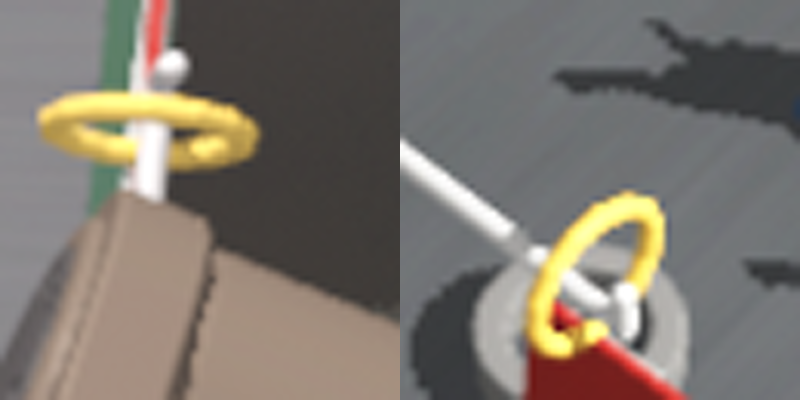

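```bash
python3 -m crank '[{"dp":[0,7,-3],"delta_rot":[0,0,0],"hand":0},{"dp":[0,13,-4],"delta_rot":[0,0,0],"hand":0},{"dp":[0,19.5,-4],"delta_rot":[0,0,0],"hand":0},{"dp":[0,26,-4],"delta_rot":[0,0,0],"hand":0},{"dp":[0,32,-3.6],"delta_rot":[0,0,0],"hand":0},{"dp":[0,38.5,-3],"delta_rot":[0,0,0],"hand":0},{"dp":[0,45,-2],"delta_rot":[0,0,0],"hand":0},{"dp":[0,51,-1],"delta_rot":[0,0,0],"hand":0},{"dp":[0,57,0],"delta_rot":[0,0,0],"hand":0},{"dp":[0,63,2],"delta_rot":[0,0,0],"hand":0}]'
python3 c.py ; python3 look.py 8 370 145 230 185 100
```

```text
t: 8.6
eef_pos: [0.4519, -0.1737, 0.2548]
orientation: [0.999, -0.045, -0.0, 0.0]
contact_force: [-0.5, 0.4, 0.7]
opening: 0.0215
t 8.6 tcp [ 0.4519 -0.1737  0.2548] tool eul [-5.1400e+00  4.0000e-02  1.7998e+02] q [-5.030e-01  2.640e-01  1.862e+00 -1.000e-03  1.016e+00  1.158e+00] F [-0.5  0.4  0.7] op 0.0215
```

View pics/c_8.png

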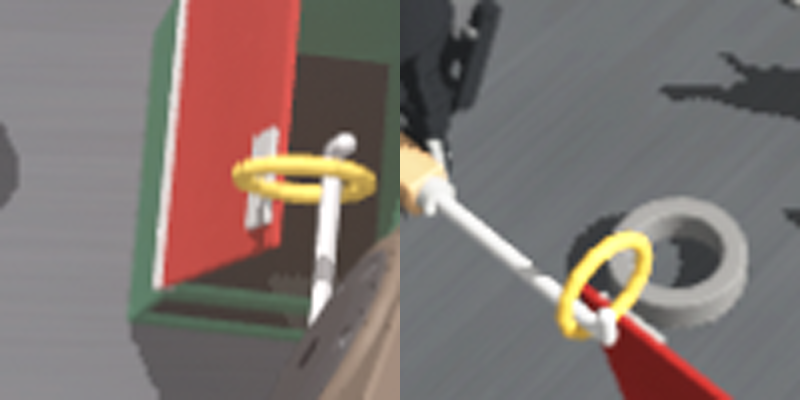

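```bash
python3 -m crank '[{"dp":[0,6.5,0],"delta_rot":[0,0,0],"hand":0},{"dp":[0,12.7,2],"delta_rot":[0,0,0],"hand":0},{"dp":[0,18.6,4.3],"delta_rot":[0,0,0],"hand":0},{"dp":[0,24.6,6.8],"delta_rot":[0,0,0],"hand":0},{"dp":[0,30.3,9.6],"delta_rot":[0,0,0],"hand":0},{"dp":[0,36,12.6],"delta_rot":[0,0,0],"hand":0},{"dp":[0,41.4,16],"delta_rot":[0,0,0],"hand":0},{"dp":[0,46.8,19.3],"delta_rot":[0,0,0],"hand":0},{"dp":[0,52,23],"delta_rot":[0,0,0],"hand":0},{"dp":[0,57.2,27],"delta_rot":[0,0,0],"hand":0}]'
python3 c.py ; python3 look.py 9 390 145 220 215 110
```

```text
t: 9.7
eef_pos: [0.4465, -0.2312, 0.2271]
orientation: [0.999, -0.045, -0.001, 0.0]
contact_force: [0.6, 0.3, 0.5]
opening: 0.0211
t 9.7 tcp [ 0.4465 -0.2312  0.2271] tool eul [-5.1900e+00  8.0000e-02  1.7999e+02] q [-6.090e-01  3.240e-01  1.857e+00 -1.000e-03  9.620e-01  1.053e+00] F [0.6 0.3 0.5] op 0.0211
```

View pics/c_9.png

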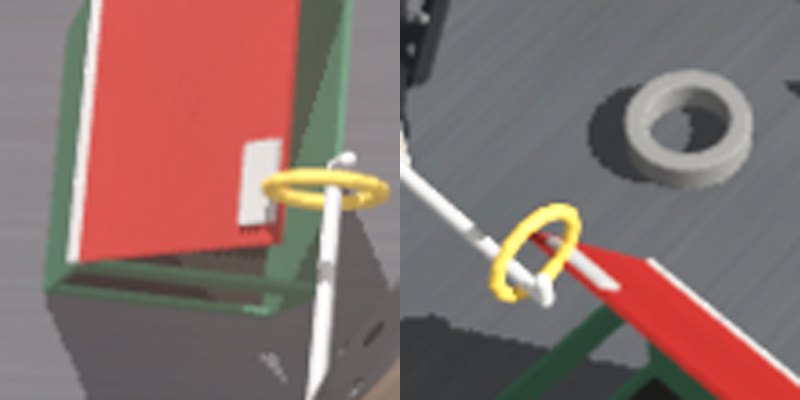

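```bash
python3 -m crank '[{"dp":[0,5.5,3.2],"delta_rot":[0,0,0],"hand":0},{"dp":[0,10.5,7.6],"delta_rot":[0,0,0],"hand":0},{"dp":[0,15,12],"delta_rot":[0,0,0],"hand":0},{"dp":[0,19.4,16.6],"delta_rot":[0,0,0],"hand":0},{"dp":[0,23.6,21.5],"delta_rot":[0,0,0],"hand":0},{"dp":[0,27.7,26.5],"delta_rot":[0,0,0],"hand":0},{"dp":[0,31.5,31.7],"delta_rot":[0,0,0],"hand":0},{"dp":[0,35.2,37],"delta_rot":[0,0,0],"hand":0},{"dp":[0,38.6,42.4],"delta_rot":[0,0,0],"hand":0},{"dp":[0,41.8,48],"delta_rot":[0,0,0],"hand":0}]'
python3 c.py ; python3 look.py 10 390 145 200 235 110
```

```text
t: 10.8
eef_pos: [0.4424, -0.2732, 0.1784]
orientation: [0.999, -0.046, -0.001, -0.0]
contact_force: [-0.1, -0.0, -0.3]
opening: 0.0208
t 10.8 tcp [ 0.4424 -0.2732  0.1784] tool eul [-5.2200e+00  1.3000e-01 -1.7999e+02] q [-6.800e-01  4.090e-01  1.874e+00 -1.000e-03  8.600e-01  9.830e-01] F [-0.1 -0.  -0.3] op 0.0208
```

View pics/c_10.png

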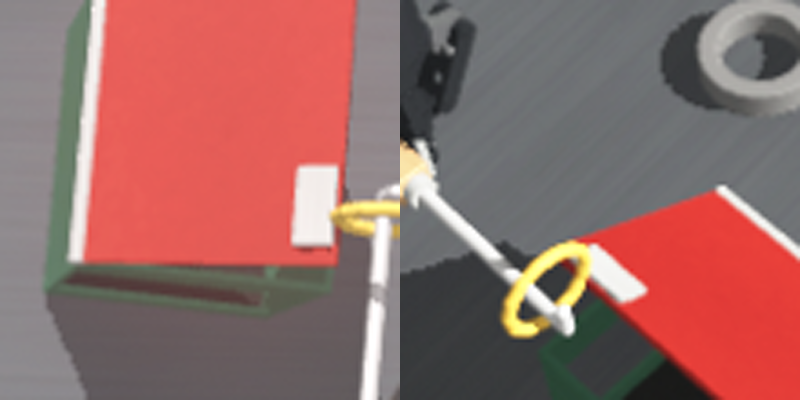

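```bash
python3 -m crank '[{"dp":[0,3.5,5.3],"delta_rot":[0,0,0],"hand":0},{"dp":[0,6.5,11.2],"delta_rot":[0,0,0],"hand":0},{"dp":[0,9,17.2],"delta_rot":[0,0,0],"hand":0},{"dp":[0,11.4,23.2],"delta_rot":[0,0,0],"hand":0},{"dp":[0,13.5,29.3],"delta_rot":[0,0,0],"hand":0},{"dp":[0,15.3,35.6],"delta_rot":[0,0,0],"hand":0},{"dp":[0,16.7,41.8],"delta_rot":[0,0,0],"hand":0},{"dp":[0,18,48.2],"delta_rot":[0,0,0],"hand":0},{"dp":[0,19,54.6],"delta_rot":[0,0,0],"hand":0},{"dp":[0,20,60],"delta_rot":[0,0,0],"hand":0}]'
python3 c.py ; python3 look.py 11 400 145 200 245 110
```

```text
t: 11.9
eef_pos: [0.4401, -0.293, 0.1174]
orientation: [0.999, -0.046, -0.002, -0.001]
contact_force: [-0.5, 0.7, 0.1]
opening: 0.0212
t 11.9 tcp [ 0.4401 -0.293   0.1174] tool eul [  -5.23    0.19 -179.95] q [-0.712  0.509  1.91  -0.002  0.727  0.952] F [-0.5  0.7  0.1] op 0.0212
```

View pics/c_11.png

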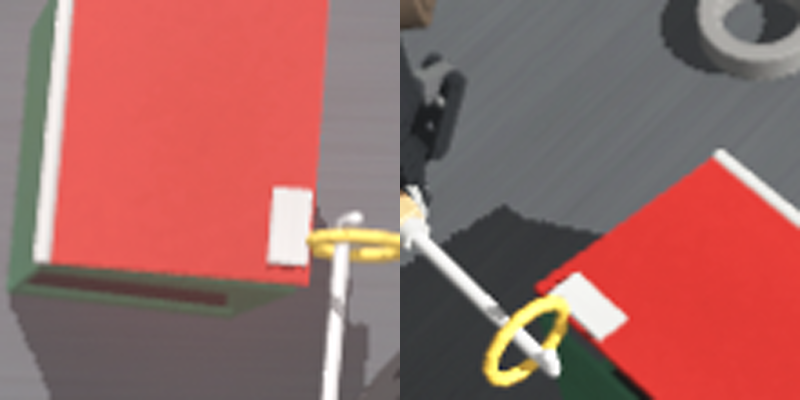

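```bash
python3 -m crank '[{"dp":[0,1,3],"delta_rot":[0,0,0],"hand":0},{"dp":[0,2,6],"delta_rot":[0,0,0],"hand":0},{"dp":[0,3,9],"delta_rot":[0,0,0],"hand":0},{"dp":[0,4,12],"delta_rot":[0,0,0],"hand":0},{"dp":[0,5,15],"delta_rot":[0,0,0],"hand":0},{"dp":[0,5,18],"delta_rot":[0,0,0],"hand":0},{"dp":[0,5,21],"delta_rot":[0,0,0],"hand":0},{"dp":[0,5,24],"delta_rot":[0,0,0],"hand":0},{"dp":[0,5,25],"delta_rot":[0,0,0],"hand":0},{"dp":[0,5,25],"delta_rot":[0,0,0],"hand":0}]'
python3 c.py ; python3 look.py 12 400 145 200 245 110
```

```text
t: 13.0
eef_pos: [0.4394, -0.2978, 0.0921]
orientation: [0.999, -0.046, -0.002, -0.001]
contact_force: [0.0, -0.2, -0.7]
opening: 0.0212
t 13.0 tcp [ 0.4394 -0.2978  0.0921] tool eul [  -5.24    0.25 -179.91] q [-0.719  0.551  1.923 -0.002  0.672  0.944] F [ 0.  -0.2 -0.7] op 0.0212
```

View pics/c_12.png

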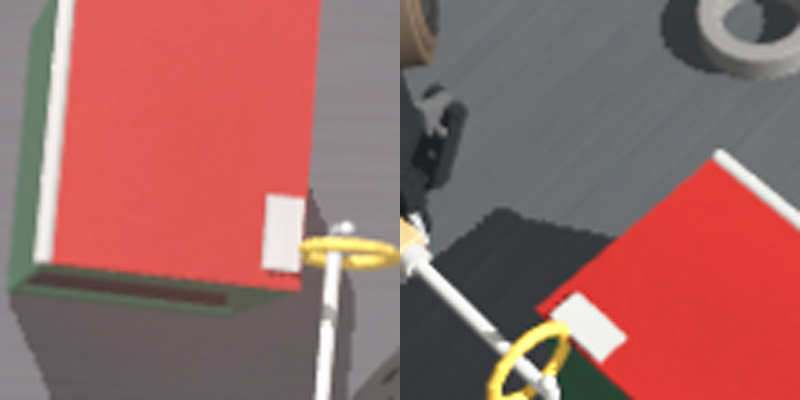

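```bash
python3 -m crank '[{"dp":[0,1,0.5],"delta_rot":[0,0,0],"hand":0},{"dp":[0,1,1],"delta_rot":[0,0,0],"hand":0},{"dp":[0,2,1.5],"delta_rot":[0,0,0],"hand":0},{"dp":[0,2,2],"delta_rot":[0,0,0],"hand":0},{"dp":[0,2,2.5],"delta_rot":[0,0,0],"hand":0},{"dp":[0,2,3],"delta_rot":[0,0,0],"hand":0},{"dp":[0,2,3.5],"delta_rot":[0,0,0],"hand":0},{"dp":[0,2,4],"delta_rot":[0,0,0],"hand":0},{"dp":[0,2,4],"delta_rot":[0,0,0],"hand":0},{"dp":[0,2,4],"delta_rot":[0,0,0],"hand":0}]'
python3 c.py ; python3 look.py 13 390 175 220 275 90
python3 - <<'E'
from h import *
for k in (12,13):
    c={}
    for n in('top','scene'):
        im=cv2.cvtColor(cv2.imread(f'pics/{n}_{k}.png'),cv2.COLOR_BGR2HSV)
        m=cv2.inRange(im,(19,90,90),(35,255,255))
        C=[q for q in cv2.findContours(m,cv2.RETR_EXTERNAL,cv2.CHAIN_APPROX_NONE)[0] if 190<q[:,0,0].mean()<520 and 170<q[:,0,1].mean()<400]
        q=max(C,key=len);c[n]=cv2.fitEllipse(cv2.convexHull(q));print(n,c[n])
    print(k,tri([('top',c['top'][0],0),('scene',c['scene'][0],0)]))
E
```

```text
t: 14.1
eef_pos: [0.4393, -0.2998, 0.0884]
orientation: [0.999, -0.046, -0.002, -0.001]
contact_force: [0.0, 0.7, 1.3]
opening: 0.0214
t 14.1 tcp [ 0.4393 -0.2998  0.0884] tool eul [  -5.24    0.23 -179.93] q [-0.723  0.558  1.923 -0.002  0.665  0.941] F [0.  0.7 1.3] op 0.0214
top ((495.0935363769531, 214.01400756835938), (8.711807250976562, 29.04084014892578), 94.01322937011719)
scene ((234.9224853515625, 345.1566162109375), (14.873045921325684, 29.533634185791016), 41.74150085449219)
12 (array([ 0.57100882, -0.31178559,  0.13606044]), [np.float64(0.21735474619786396), np.float64(0.21735474619773223)])
top ((494.81353759765625, 214.4999542236328), (9.405570983886719, 28.009113311767578), 94.30049896240234)
scene ((235.08209228515625, 345.625244140625), (14.987089157104492, 29.403905868530273), 42.73508071899414)
13 (array([ 0.57063138, -0.31188382,  0.13365454]), [np.float64(0.0813418534701247), np.float64(0.08134185347014604)])
```

View pics/c_13.png

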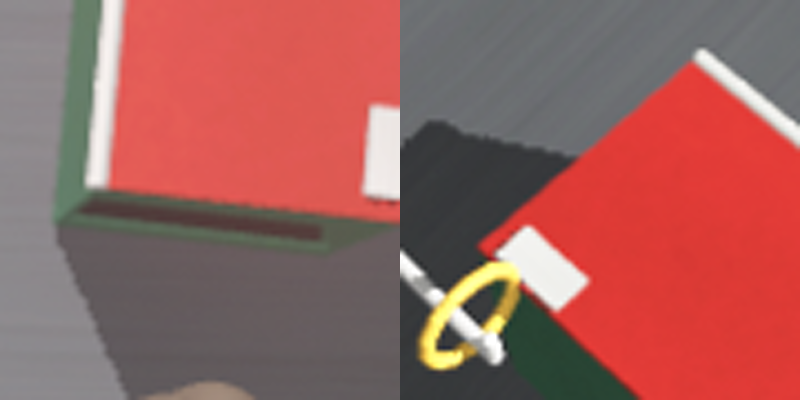

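```bash
python3 -m crank '[{"dp":[0,0,0.5],"delta_rot":[0,0,0],"hand":0},{"dp":[0,0,1],"delta_rot":[0,0,0],"hand":0},{"dp":[0,0,1.5],"delta_rot":[0,0,0],"hand":0},{"dp":[0,0,2],"delta_rot":[0,0,0],"hand":0},{"dp":[0,0,2.5],"delta_rot":[0,0,0],"hand":0},{"dp":[0,0,3],"delta_rot":[0,0,0],"hand":0},{"dp":[0,0,3.5],"delta_rot":[0,0,0],"hand":0},{"dp":[0,0,4],"delta_rot":[0,0,0],"hand":0},{"dp":[0,0,4.5],"delta_rot":[0,0,0],"hand":0},{"dp":[0,0,4.5],"delta_rot":[0,0,0],"hand":0}]'
python3 c.py ; python3 look.py 14 430 145 220 275 90
cat > ring.py <<'E'
import sys
from h import *
c={}
for n in('top','scene'):
        im=cv2.cvtColor(cv2.imread(f'pics/{n}_{sys.argv[1]}.png'),cv2.COLOR_BGR2HSV)
        m=cv2.inRange(im,(19,90,90),(35,255,255))
        C=[q for q in cv2.findContours(m,cv2.RETR_EXTERNAL,cv2.CHAIN_APPROX_NONE)[0] if 190<q[:,0,0].mean()<520 and 170<q[:,0,1].mean()<400]
        c[n]=cv2.fitEllipse(cv2.convexHull(max(C,key=len)));print(n,c[n])
print(tri([('top',c['top'][0],0),('scene',c['scene'][0],0)]))
E
python3 ring.py 14
```

```text
t: 15.2
eef_pos: [0.4393, -0.2998, 0.0838]
orientation: [0.999, -0.046, -0.002, -0.001]
contact_force: [1.4, -1.4, 3.3]
opening: 0.0216
t 15.2 tcp [ 0.4393 -0.2998  0.0838] tool eul [  -5.24    0.22 -179.93] q [-0.723  0.565  1.926 -0.002  0.654  0.941] F [ 1.4 -1.4  3.3] op 0.0216
top ((494.81353759765625, 214.4999542236328), (9.405570983886719, 28.009113311767578), 94.30049896240234)
scene ((235.07937622070312, 345.682861328125), (15.065771102905273, 29.419605255126953), 42.314247131347656)
(array([ 0.5706528 , -0.31193797,  0.13351602]), [np.float64(0.07836910489185024), np.float64(0.07836910489183176)])
```

View pics/c_14.png

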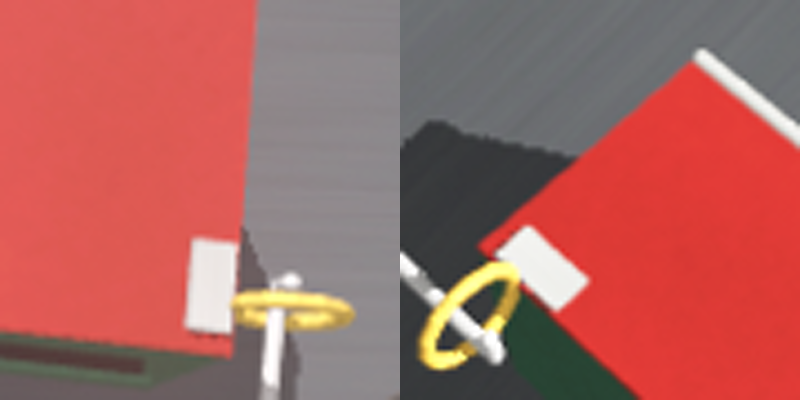

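Run:
```python
from h import *
T=cv2.imread('pics/top_14.png');S=cv2.imread('pics/scene_14.png')
cv2.imwrite('pics/d1.png',cv2.resize(T[95:235,390:520],(743,800) if 0 else (557,600),interpolation=2))
cv2.imwrite('pics/d2.png',cv2.resize(S[270:420,215:385],(680,600),interpolation=2))
```

```text
(no output)
```

View pics/d1.png

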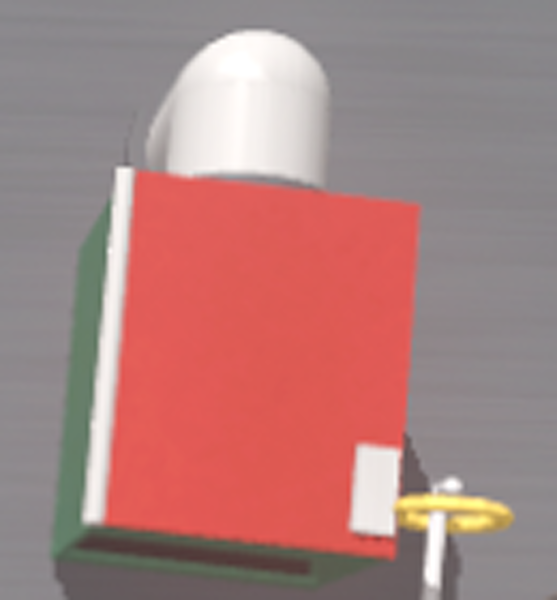

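View pics/d2.png

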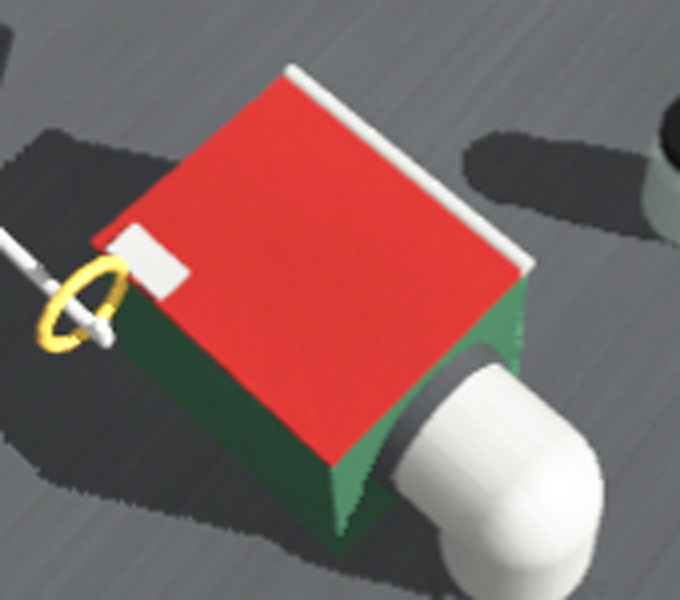

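Run:
```python
from h import *
np.set_printoptions(precision=4,suppress=True)
t=lambda u,v:((u+.5)/4.2857-.5+390,(v+.5)/4.2857-.5+95)
s=lambda u,v:((u+.5)/4-.5+215,(v+.5)/4-.5+270)
for n,a,b in (('FR',(397,557),(92,243)),('BR',(420,206),(331,466)),('FL',(106,527),(284,78)),('BL',(134,170),(524,272)),('bend',(449,492),(104,336))):
    print(n,*tri([('top',t(*a),0),('scene',s(*b),0)]))
```

```text
FR [ 0.5505 -0.2855  0.1338] [np.float64(1.1856625297828305), np.float64(1.185662529782992)]
BR [ 0.7183 -0.3001  0.1326] [np.float64(0.9410186782861643), np.float64(0.9410186782863326)]
FL [ 0.5614 -0.1509  0.1312] [np.float64(1.6531426220200784), np.float64(1.6531426220199263)]
BL [ 0.7309 -0.1644  0.1324] [np.float64(0.5220236640379408), np.float64(0.5220236640380422)]
bend [ 0.5842 -0.3151  0.1205] [np.float64(1.5256795519750792), np.float64(1.525679551975044)]
```

```bash
python3 -m crank '[{"dp":[0,2,0],"delta_rot":[0,0,0],"hand":0},{"dp":[0,4,0],"delta_rot":[0,0,0],"hand":0},{"dp":[0,6,0],"delta_rot":[0,0,0],"hand":0},{"dp":[0,7,0.5],"delta_rot":[0,0,0],"hand":0},{"dp":[0,7,1],"delta_rot":[0,0,0],"hand":0},{"dp":[0,7,1.5],"delta_rot":[0,0,0],"hand":0},{"dp":[0,7,2],"delta_rot":[0,0,0],"hand":0},{"dp":[0,7,2.5],"delta_rot":[0,0,0],"hand":0},{"dp":[0,7,3],"delta_rot":[0,0,0],"hand":0},{"dp":[0,7,3],"delta_rot":[0,0,0],"hand":0}]'
python3 c.py ; python3 look.py 15 430 145 200 285 90; python3 ring.py 15; python3 c.py
```

```text
t: 16.3
eef_pos: [0.4385, -0.3068, 0.0807]
orientation: [0.999, -0.046, -0.002, -0.001]
contact_force: [-2.7, 2.1, 3.1]
opening: 0.0211
t 16.3 tcp [ 0.4385 -0.3068  0.0807] tool eul [  -5.24    0.24 -179.92] q [-0.733  0.574  1.92  -0.002  0.652  0.931] F [-2.7  2.1  3.1] op 0.0211
top ((494.81353759765625, 214.4999542236328), (9.405570983886719, 28.009113311767578), 94.30049896240234)
scene ((235.11669921875, 345.751220703125), (14.77733039855957, 29.671066284179688), 41.88748550415039)
(array([ 0.57070657, -0.31197646,  0.13334228]), [np.float64(0.11405586564473898), np.float64(0.11405586564481322)])
t 16.4 tcp [ 0.4386 -0.3068  0.0808] tool eul [  -5.24    0.24 -179.92] q [-0.733  0.574  1.92  -0.002  0.652  0.931] F [-1.8  1.1  3. ] op 0.0208
```

View pics/c_15.png

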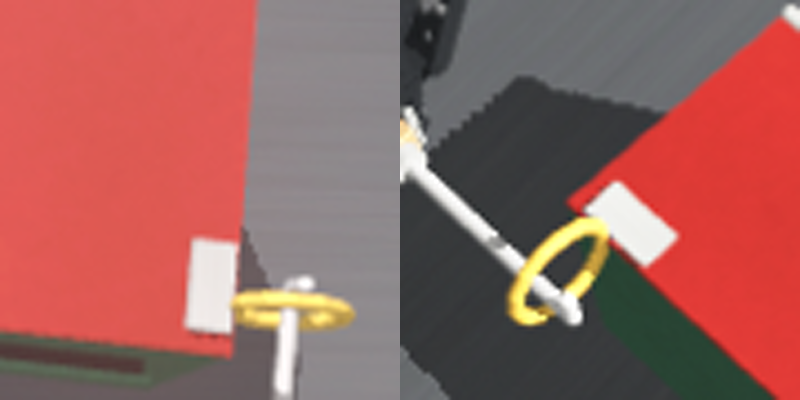

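```bash
python3 -m crank '[{"dp":[0,0,-1],"delta_rot":[0,0,0],"hand":0},{"dp":[0,0,-3],"delta_rot":[0,0,0],"hand":0},{"dp":[0,0,-5],"delta_rot":[0,0,0],"hand":0},{"dp":[0,0,-7],"delta_rot":[0,0,0],"hand":0},{"dp":[0,0,-8],"delta_rot":[0,0,0],"hand":0},{"dp":[0,0,-9],"delta_rot":[0,0,0],"hand":0},{"dp":[0,0,-9],"delta_rot":[0,0,0],"hand":0},{"dp":[0,0,-9],"delta_rot":[0,0,0],"hand":0},{"dp":[0,0,-9],"delta_rot":[0,0,0],"hand":0},{"dp":[0,0,-9],"delta_rot":[0,0,0],"hand":0}]'
python3 c.py ; python3 look.py 16 460 180 210 310 60; python3 ring.py 16
```

```text
t: 17.4
eef_pos: [0.4386, -0.3067, 0.0897]
orientation: [0.999, -0.046, -0.002, -0.001]
contact_force: [0.3, 0.6, -0.3]
opening: 0.0213
t 17.4 tcp [ 0.4386 -0.3067  0.0897] tool eul [  -5.24    0.24 -179.92] q [-0.733  0.559  1.914 -0.002  0.673  0.931] F [ 0.3  0.6 -0.3] op 0.0213
top ((494.80792236328125, 214.5000762939453), (9.40306568145752, 28.018815994262695), 94.33541870117188)
scene ((235.14599609375, 345.6539001464844), (14.685868263244629, 29.5621337890625), 42.469642639160156)
(array([ 0.57068615, -0.31186433,  0.133561  ]), [np.float64(0.13923896151785684), np.float64(0.13923896151779508)])
```

View pics/c_16.png

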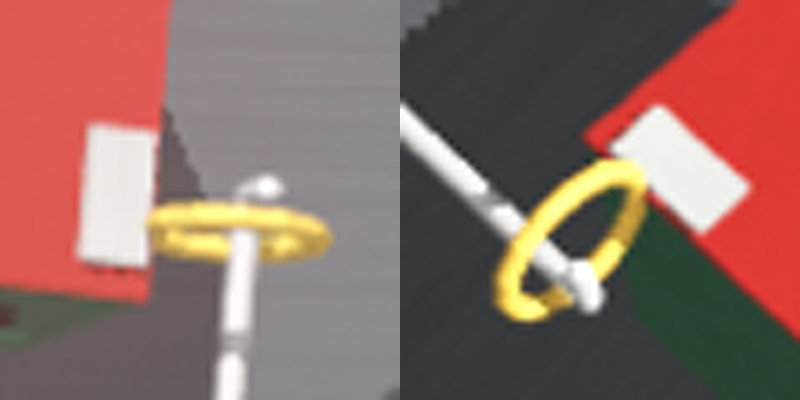

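Run:
```python
from h import *
t=lambda u,v:((u+.5)/6.6667-.5+460,(v+.5)/6.6667-.5+180)
s=lambda u,v:((u-399.5)/6.6667-.5+210,(v+.5)/6.6667-.5+310)
print(tri([('top',t(269,187),0),('scene',s(582,270),0)]))
print(tri([('top',t(247,190),0),('scene',s(592,303),0)]))
d=np.array([np.cos(np.radians(-5.2)),np.sin(np.radians(-5.2))]);b=np.array([.4386,-.3067])+.146*d
for z in (.112,.116,.120,.124):print(z,proj('scene',[*b,z]),proj('top',[*b,z]))
print(s(592,303),t(247,190),s(582,270),t(269,187))
```

```text
(array([ 0.58345804, -0.3189415 ,  0.14205222]), [np.float64(0.4617127919028303), np.float64(0.46171279190257775)])
(array([ 0.58537745, -0.31968165,  0.12367472]), [np.float64(0.07882484243419104), np.float64(0.07882484243408441)])
0.112 [[238.64919735 357.24873367]] [[494.66812543 209.75348736]]
0.116 [[238.36639625 356.38605817]] [[495.38882463 209.42392474]]
0.12 [[238.08165588 355.51738527]] [[496.11573862 209.09148976]]
0.124 [[237.79495642 354.6426528 ]] [[496.84894676 208.75614529]]
(238.37485562572186, 355.0247723761381) (496.6248143759281, 208.07485712571437) (236.87486312568439, 350.07479712601435) (499.92479787601064, 207.62485937570312)
```

```bash
python3 -m crank '[{"dp":[0,-2,0],"delta_rot":[0,0,0],"hand":0},{"dp":[-5,-3,0],"delta_rot":[0,0,0],"hand":0},{"dp":[-10,-3,0],"delta_rot":[0,0,0],"hand":0},{"dp":[-15,-3,0],"delta_rot":[0,0,0],"hand":0},{"dp":[-20,-3,0],"delta_rot":[0,0,0],"hand":0},{"dp":[-25,-3,0],"delta_rot":[0,0,0],"hand":0},{"dp":[-31,-3,0],"delta_rot":[0,0,0],"hand":0},{"dp":[-37,-3,0],"delta_rot":[0,0,0],"hand":0},{"dp":[-42,-3,0],"delta_rot":[0,0,0],"hand":0},{"dp":[-42,-3,0],"delta_rot":[0,0,0],"hand":0}]'
python3 c.py ; python3 look.py 17 430 160 180 280 90; python3 ring.py 17
```

```text
t: 18.5
eef_pos: [0.3964, -0.2998, 0.0899]
orientation: [0.999, -0.046, -0.002, -0.001]
contact_force: [-0.2, -0.0, -1.1]
opening: 0.0209
t 18.5 tcp [ 0.3964 -0.2998  0.0899] tool eul [  -5.27    0.26 -179.91] q [-0.78   0.521  2.006 -0.003  0.619  0.885] F [-0.2 -0.  -1.1] op 0.0209
top ((494.80792236328125, 214.5000762939453), (9.40306568145752, 28.018815994262695), 94.33541870117188)
scene ((235.06753540039062, 345.7171325683594), (15.061605453491211, 29.51923942565918), 42.22293472290039)
(array([ 0.5706569 , -0.31197173,  0.13342636]), [np.float64(0.06298126963056624), np.float64(0.06298126963058519)])
```

View pics/c_17.png

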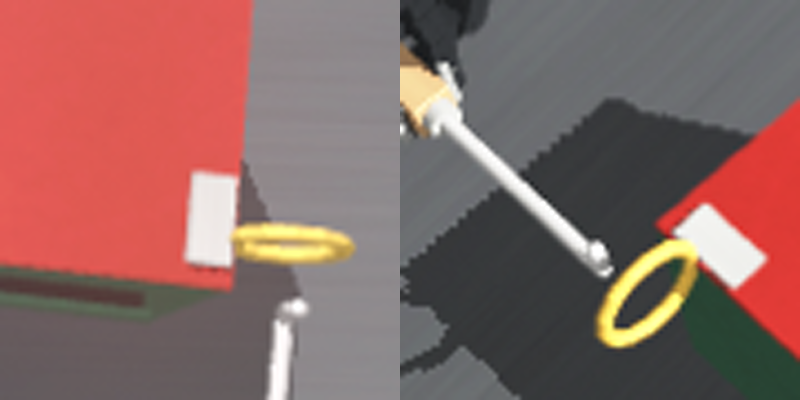

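```bash
python3 c.py .40 -.296 .27 -5 .425 -.18 .27 -8 .46 -.02 .27 -11 .5492 .1922 .27 -15
```

```text
t 18.6 tcp [ 0.397  -0.3     0.0899] tool eul [  -5.26    0.23 -179.92] q [-0.779  0.521  2.005 -0.003  0.62   0.886] F [-0.   0.  -0.2] op 0.0211
[np.float64(0.4), np.float64(-0.296), np.float64(0.27), np.float64(-5.0)] dp [1.9, -4.5, -161.4] rot [-0.08, 0.23, -0.26]
[np.float64(0.425), np.float64(-0.18), np.float64(0.27), np.float64(-8.0)] dp [16.2, -122.3, -161.3] rot [-0.07, 0.23, 2.74]
[np.float64(0.46), np.float64(-0.02), np.float64(0.27), np.float64(-11.0)] dp [36.4, -284.8, -161.1] rot [-0.07, 0.24, 5.74]
[np.float64(0.5492), np.float64(0.1922), np.float64(0.27), np.float64(-15.0)] dp [105.8, -504.3, -161.1] rot [-0.06, 0.24, 9.74]
```

```bash
python3 -m crank '[{"dp":[-4,0,-15],"delta_rot":[0,0,0],"hand":0},{"dp":[-4,0,-40],"delta_rot":[0,0,0],"hand":0},{"dp":[-4,0,-75],"delta_rot":[0,0,0],"hand":0},{"dp":[-2,0,-110],"delta_rot":[0,0,0],"hand":0},{"dp":[0,0,-140],"delta_rot":[0,0,0],"hand":0},{"dp":[0,-4,-161],"delta_rot":[0,0,0],"hand":0},{"dp":[3,-30,-161],"delta_rot":[0,0,1],"hand":0},{"dp":[8,-60,-161],"delta_rot":[0,0,1],"hand":0},{"dp":[12,-92,-161],"delta_rot":[0,0,2],"hand":0},{"dp":[16,-124,-161],"delta_rot":[0,0,3],"hand":0}]'
python3 c.py .46 -.02 .27 -11 .5492 .1922 .27 -15
```

```text
t: 19.6
eef_pos: [0.4252, -0.1772, 0.2512]
orientation: [0.997, -0.072, -0.002, -0.001]
contact_force: [0.7, 0.2, -1.4]
opening: 0.0212
t 19.6 tcp [ 0.4252 -0.1772  0.2512] tool eul [  -8.31    0.22 -179.94] q [-5.380e-01  2.350e-01  1.915e+00 -1.000e-03  9.950e-01  1.178e+00] F [ 0.7  0.2 -1.4] op 0.0212
[np.float64(0.46), np.float64(-0.02), np.float64(0.27), np.float64(-11.0)] dp [11.7, -160.5, -0.0] rot [-0.05, 0.22, 2.69]
[np.float64(0.5492), np.float64(0.1922), np.float64(0.27), np.float64(-15.0)] dp [69.3, -383.4, -0.0] rot [-0.04, 0.22, 6.69]
```

```bash
python3 -m crank '[{"dp":[3,-35,0],"delta_rot":[0,0.2,1],"hand":0},{"dp":[6,-75,0],"delta_rot":[0,0.2,1],"hand":0},{"dp":[9,-118,0],"delta_rot":[0,0.2,2],"hand":0},{"dp":[12,-161,0],"delta_rot":[0,0.2,3],"hand":0},{"dp":[23,-204,0],"delta_rot":[0,0.2,4],"hand":0},{"dp":[34,-248,0],"delta_rot":[0,0.2,5],"hand":0},{"dp":[46,-292,0],"delta_rot":[0,0.2,5.5],"hand":0},{"dp":[57,-335,0],"delta_rot":[0,0.2,6],"hand":0},{"dp":[67,-370,0],"delta_rot":[0,0.2,6.7],"hand":0},{"dp":[69,-383,0],"delta_rot":[0,0.2,6.7],"hand":0}]'
python3 -m crank '[{"dp":[0,0,0],"delta_rot":[0,0,0],"hand":0},{"dp":[0,0,0],"delta_rot":[0,0,0],"hand":0},{"dp":[0,0,0],"delta_rot":[0,0,0],"hand":0},{"dp":[0,0,0],"delta_rot":[0,0,0],"hand":0},{"dp":[0,0,0],"delta_rot":[0,0,0],"hand":0},{"dp":[0,0,0],"delta_rot":[0,0,0],"hand":0},{"dp":[0,0,0],"delta_rot":[0,0,0],"hand":0},{"dp":[0,0,0],"delta_rot":[0,0,0],"hand":0},{"dp":[0,0,0],"delta_rot":[0,0,0],"hand":0},{"dp":[0,0,0],"delta_rot":[0,0,0],"hand":0}]'
python3 c.py .5492 .1922 .27 -15; python3 look.py 18 205 105 340 130 90
```

```text
t: 20.6
eef_pos: [0.5497, 0.1947, 0.2508]
orientation: [0.992, -0.13, -0.0, -0.001]
contact_force: [-0.5, -0.2, -0.6]
opening: 0.0212
t: 21.6
eef_pos: [0.5496, 0.1948, 0.2508]
orientation: [0.992, -0.13, -0.0, -0.001]
contact_force: [-1.2, -0.6, -0.8]
opening: 0.0214
t 21.6 tcp [0.5496 0.1948 0.2508] tool eul [-1.4890e+01  3.0000e-02 -1.7994e+02] q [2.270e-01 4.120e-01 1.640e+00 1.000e-03 1.090e+00 2.057e+00] F [-1.2 -0.6 -0.8] op 0.0214
[np.float64(0.5492), np.float64(0.1922), np.float64(0.27), np.float64(-15.0)] dp [0.3, 2.6, -0.5] rot [-0.06, 0.03, 0.11]
```

View pics/c_18.png

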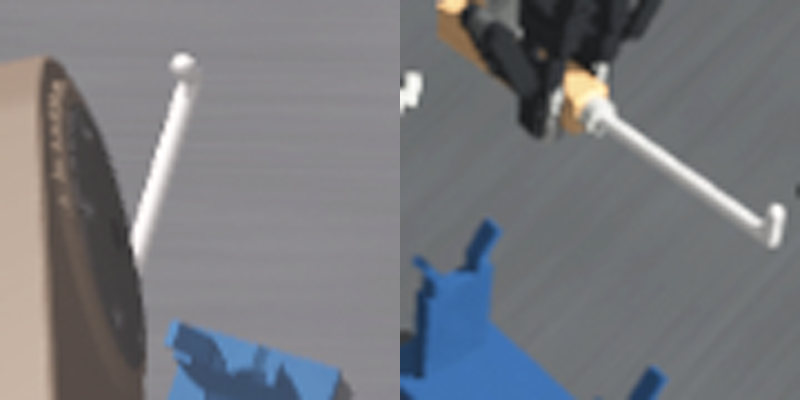

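```bash
python3 - <<'E'
from h import *
t=lambda u,v:((u+.5)/4.444-.5+205,(v+.5)/4.444-.5+105)
s=lambda u,v:((u-399.5)/4.444-.5+340,(v+.5)/4.444-.5+130)
print('tip',tri([('top',t(182,65),0),('scene',s(775,213),0)]))
print('bend',tri([('top',t(188,84),0),('scene',s(770,241),0)]))
E
python3 - <<'E'
from h import *
S=cv2.imread('pics/scene_18.png');S2=cv2.imread('pics/scene2.png')
cv2.imwrite('pics/e1.png',np.hstack([cv2.resize(x[125:195,345:435],(400,311),interpolation=2) for x in (S2,S)]))
E
```

```text
tip (array([0.68958745, 0.15670465, 0.30093228]), [np.float64(0.40224572341675496), np.float64(0.4022457234169609)])
bend (array([0.68962569, 0.15816707, 0.28159008]), [np.float64(0.6167066259557497), np.float64(0.6167066259557796)])
```

View pics/e1.png

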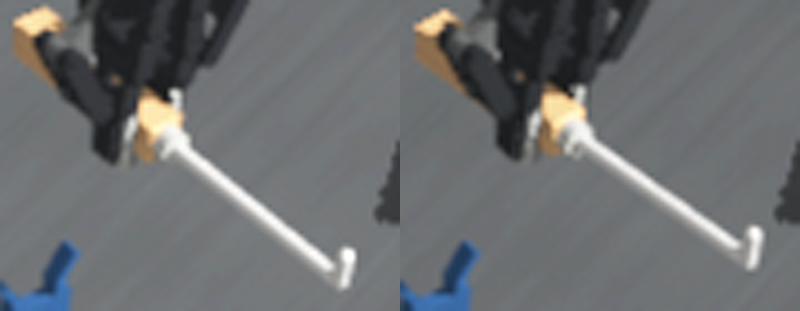

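```bash
python3 -m crank '[{"dp":[-1,2.5,0],"delta_rot":[0,-1,0.1],"hand":0},{"dp":[-1,2.5,0],"delta_rot":[0,-2,0.1],"hand":0},{"dp":[-1,2.5,0],"delta_rot":[0,-2.7,0.1],"hand":0},{"dp":[-1,2.5,0],"delta_rot":[0,-2.7,0.1],"hand":0},{"dp":[-1,2.5,0],"delta_rot":[0,-2.7,0.1],"hand":0},{"dp":[-1,2.5,0],"delta_rot":[0,-2.7,0.1],"hand":0},{"dp":[-1,2.5,0],"delta_rot":[0,-2.7,0.1],"hand":0},{"dp":[-1,2.5,0],"delta_rot":[0,-2.7,0.1],"hand":0},{"dp":[-1,2.5,0],"delta_rot":[0,-2.7,0.1],"hand":0},{"dp":[-1,2.5,0],"delta_rot":[0,-2.7,0.1],"hand":0}]'
python3 look.py 19 205 105 340 130 90; python3 c.py .5485 .1925 .1472 -15 .5485 .1925 .1172 -15 .5485 .1925 .0872 -15
```

```text
t: 22.7
eef_pos: [0.548, 0.1926, 0.2508]
orientation: [0.991, -0.13, -0.023, -0.004]
contact_force: [0.7, 0.3, -0.7]
opening: 0.0211
t 22.8 tcp [0.548  0.1926 0.2508] tool eul [ -14.98    2.72 -179.94] q [0.214 0.423 1.621 0.025 1.139 2.036] F [-0.4  0.4 -0.9] op 0.0211
[np.float64(0.5485), np.float64(0.1925), np.float64(0.1472), np.float64(-15.0)] dp [6.3, 0.1, 122.2] rot [-0.06, 2.72, 0.02]
[np.float64(0.5485), np.float64(0.1925), np.float64(0.1172), np.float64(-15.0)] dp [7.7, 0.2, 152.1] rot [-0.06, 2.72, 0.02]
[np.float64(0.5485), np.float64(0.1925), np.float64(0.0872), np.float64(-15.0)] dp [9.2, 0.2, 182.1] rot [-0.06, 2.72, 0.02]
```

View pics/c_19.png

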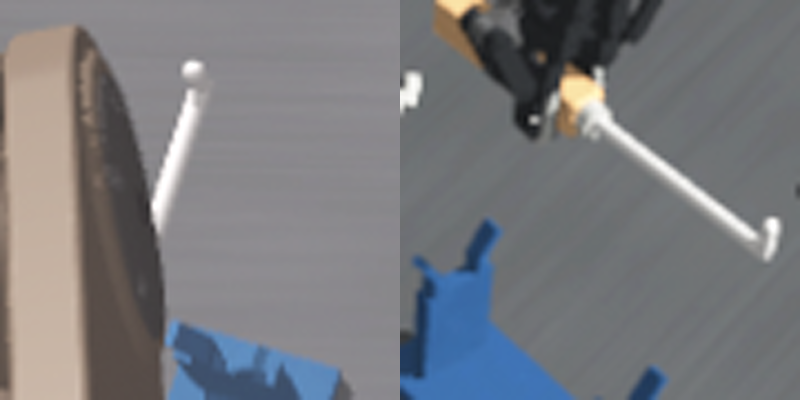

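Run:
```python
from h import *
t=lambda u,v:((u+.5)/4.444-.5+205,(v+.5)/4.444-.5+105)
s=lambda u,v:((u-399.5)/4.444-.5+340,(v+.5)/4.444-.5+130)
print('tip',tri([('top',t(194,71),0),('scene',s(772,226),0)]))
print('bend',tri([('top',t(201,89),0),('scene',s(766,254),0)]))
```

```text
tip (array([0.69015978, 0.15379434, 0.29484536]), [np.float64(1.0380587569452477), np.float64(1.0380587569451634)])
bend (array([0.69016546, 0.15452971, 0.27595334]), [np.float64(1.0621096328633333), np.float64(1.0621096328630963)])
```

```bash
python3 -m crank '[{"dp":[1,0,20],"delta_rot":[0,-0.4,0],"hand":0},{"dp":[2,0,45],"delta_rot":[0,-0.4,0],"hand":0},{"dp":[3.5,0,70],"delta_rot":[0,-0.4,0],"hand":0},{"dp":[5,0,95],"delta_rot":[0,-0.4,0],"hand":0},{"dp":[6,0,115],"delta_rot":[0,-0.4,0],"hand":0},{"dp":[6.5,0,128],"delta_rot":[0,-0.4,0],"hand":0},{"dp":[6.7,0,135],"delta_rot":[0,-0.4,0],"hand":0},{"dp":[6.7,0,135],"delta_rot":[0,-0.4,0],"hand":0},{"dp":[6.7,0,135],"delta_rot":[0,-0.4,0],"hand":0},{"dp":[6.7,0,135],"delta_rot":[0,-0.4,0],"hand":0}]'
python3 look.py 20 205 130 340 150 90; python3 c.py .5490 .1925 .1072 -15 .5490 .1925 .0872 -15
```

```text
t: 23.8
eef_pos: [0.5487, 0.1928, 0.1166]
orientation: [0.991, -0.13, -0.026, -0.004]
contact_force: [-0.8, 0.4, -1.0]
opening: 0.0212
t 23.9 tcp [0.5486 0.1928 0.1164] tool eul [ -14.98    3.06 -179.91] q [0.213 0.582 1.755 0.034 0.853 2.022] F [-0.4  1.  -0.9] op 0.0213
[np.float64(0.549), np.float64(0.1925), np.float64(0.1072), np.float64(-15.0)] dp [1.9, 0.2, 27.9] rot [-0.09, 3.06, 0.02]
[np.float64(0.549), np.float64(0.1925), np.float64(0.0872), np.float64(-15.0)] dp [3.0, 0.2, 47.8] rot [-0.09, 3.06, 0.02]
```

View pics/c_20.png

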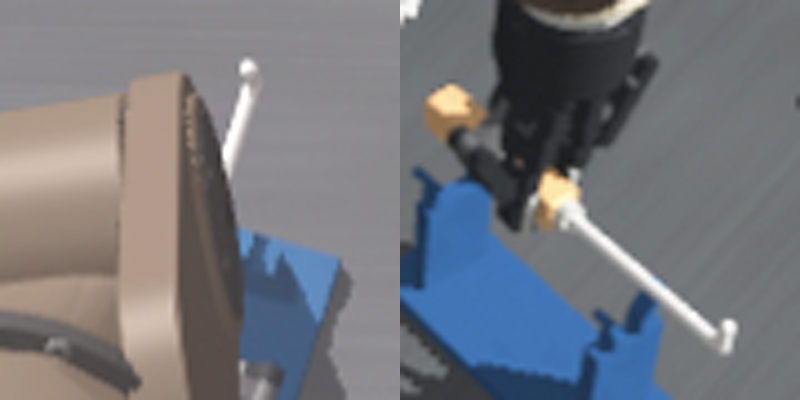

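```bash
python3 -m crank '[{"dp":[0.3,0,5],"delta_rot":[0,0,0],"hand":0},{"dp":[0.6,0,10],"delta_rot":[0,0,0],"hand":0},{"dp":[0.9,0,15],"delta_rot":[0,0,0],"hand":0},{"dp":[1.2,0,20],"delta_rot":[0,0,0],"hand":0},{"dp":[1.5,0,25],"delta_rot":[0,0,0],"hand":0},{"dp":[1.8,0,30],"delta_rot":[0,0,0],"hand":0},{"dp":[2.1,0,34],"delta_rot":[0,0,0],"hand":0},{"dp":[2.3,0,37],"delta_rot":[0,0,0],"hand":0},{"dp":[2.5,0,40],"delta_rot":[0,0,0],"hand":0},{"dp":[2.5,0,40],"delta_rot":[0,0,0],"hand":0}]'
python3 look.py 21 205 130 340 150 90; python3 c.py .5493 .1925 .0872 -15
```

```text
t: 24.9
eef_pos: [0.5493, 0.1931, 0.0762]
orientation: [0.991, -0.131, -0.026, -0.005]
contact_force: [1.0, 5.0, -1.3]
opening: 0.0211
t 25.0 tcp [0.5493 0.1931 0.0763] tool eul [ -15.      3.02 -179.86] q [0.213 0.639 1.78  0.038 0.769 2.018] F [ 2.6  6.  -1.7] op 0.0212
[np.float64(0.5493), np.float64(0.1925), np.float64(0.0872), np.float64(-15.0)] dp [0.6, 0.6, 7.8] rot [-0.14, 3.02, -0.01]
```

View pics/c_21.png

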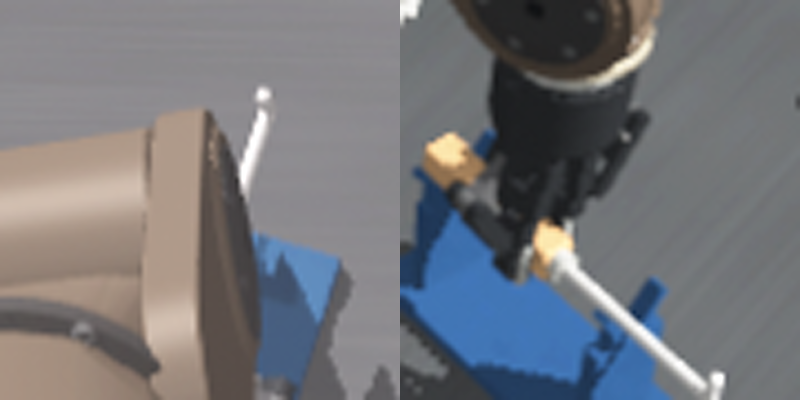

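```bash
python3 -m crank '[{"dp":[0,-0.5,0],"delta_rot":[0,0,0],"hand":0},{"dp":[0,-1,0],"delta_rot":[0,0,0],"hand":0},{"dp":[0,-1,2],"delta_rot":[0,0,0],"hand":0},{"dp":[0.1,-1,3],"delta_rot":[0,0,0],"hand":0},{"dp":[0.2,-1,4],"delta_rot":[0,0,0],"hand":0},{"dp":[0.2,-1,5],"delta_rot":[0,0,0],"hand":0},{"dp":[0.3,-1,6],"delta_rot":[0,0,0],"hand":0},{"dp":[0.3,-1,7],"delta_rot":[0,0,0],"hand":0},{"dp":[0.3,-1,7],"delta_rot":[0,0,0],"hand":0},{"dp":[0.3,-1,7],"delta_rot":[0,0,0],"hand":0}]'
python3 look.py 22 205 130 340 150 90; python3 c.py .5493 .1925 .0872 -15
```

```text
t: 26.0
eef_pos: [0.5495, 0.1941, 0.0693]
orientation: [0.991, -0.131, -0.026, -0.005]
contact_force: [0.5, 0.4, -1.5]
opening: 0.0212
t 26.1 tcp [0.5495 0.1941 0.0693] tool eul [ -15.      3.02 -179.86] q [0.215 0.649 1.783 0.038 0.756 2.019] F [-0.2 -0.1 -0.2] op 0.0209
[np.float64(0.5493), np.float64(0.1925), np.float64(0.0872), np.float64(-15.0)] dp [0.3, 1.6, 0.8] rot [-0.14, 3.02, 0.0]
```

View pics/c_22.png

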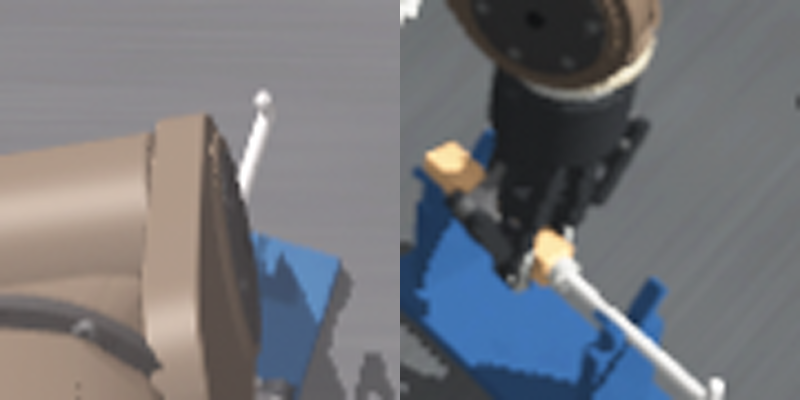

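```bash
python3 -m crank '[{"dp":[0,0,0.3],"delta_rot":[0,0,0],"hand":0},{"dp":[0,0,0.5],"delta_rot":[0,0,0],"hand":0},{"dp":[0,0,0.7],"delta_rot":[0,0,0],"hand":0},{"dp":[0,0,0.9],"delta_rot":[0,0,0],"hand":0},{"dp":[0,0,1],"delta_rot":[0,0,0],"hand":0},{"dp":[0,0,1],"delta_rot":[0,0,0],"hand":0},{"dp":[0,0,1],"delta_rot":[0,0,0],"hand":0},{"dp":[0,0,1],"delta_rot":[0,0,0],"hand":0},{"dp":[0,0,1],"delta_rot":[0,0,0],"hand":0},{"dp":[0,0,1],"delta_rot":[0,0,0],"hand":0}]'
python3 -m crank '[{"dp":[0,0,0.3],"delta_rot":[0,0,0],"hand":0},{"dp":[0,0,0.5],"delta_rot":[0,0,0],"hand":0},{"dp":[0,0,0.7],"delta_rot":[0,0,0],"hand":0},{"dp":[0,0,0.9],"delta_rot":[0,0,0],"hand":0},{"dp":[0,0,1],"delta_rot":[0,0,0],"hand":0},{"dp":[0,0,1],"delta_rot":[0,0,0],"hand":0},{"dp":[0,0,1],"delta_rot":[0,0,0],"hand":0},{"dp":[0,0,1],"delta_rot":[0,0,0],"hand":0},{"dp":[0,0,1],"delta_rot":[0,0,0],"hand":0},{"dp":[0,0,1],"delta_rot":[0,0,0],"hand":0}]'
python3 c.py
```

```text
t: 27.1
eef_pos: [0.5495, 0.1941, 0.0684]
orientation: [0.991, -0.13, -0.026, -0.005]
contact_force: [-1.0, -0.6, 1.8]
opening: 0.0214
t: 28.1
eef_pos: [0.5495, 0.1941, 0.0683]
orientation: [0.991, -0.13, -0.026, -0.005]
contact_force: [-3.6, -1.4, 12.5]
opening: 0.0214
t 28.1 tcp [0.5495 0.1941 0.0683] tool eul [ -15.      2.98 -179.84] q [0.215 0.651 1.784 0.038 0.753 2.019] F [-3.6 -1.4 12.5] op 0.0214
```

```bash
python3 -m crank '[{"dp":[0,0,-0.5],"delta_rot":[0,0,0],"hand":0},{"dp":[0,0,-0.5],"delta_rot":[0,0,0],"hand":0},{"dp":[0,0,-0.5],"delta_rot":[0,0,0],"hand":0.3},{"dp":[0,0,-0.5],"delta_rot":[0,0,0],"hand":0.4},{"dp":[0,0,-0.5],"delta_rot":[0,0,0],"hand":0.6},{"dp":[0,0,-0.5],"delta_rot":[0,0,0],"hand":0.8},{"dp":[0,0,-0.5],"delta_rot":[0,0,0],"hand":0.8},{"dp":[0,0,-0.5],"delta_rot":[0,0,0],"hand":0.8},{"dp":[0,0,-0.5],"delta_rot":[0,0,0],"hand":0.8},{"dp":[0,0,-0.5],"delta_rot":[0,0,0],"hand":0.8}]'
python3 look.py 23 205 130 340 150 90; python3 c.py
```

```text
t: 29.1
eef_pos: [0.5495, 0.1941, 0.0689]
orientation: [0.991, -0.13, -0.026, -0.005]
contact_force: [0.5, -0.1, -0.2]
opening: 0.0682
t 29.2 tcp [0.5495 0.1941 0.0688] tool eul [ -15.      2.98 -179.84] q [0.215 0.65  1.783 0.038 0.754 2.019] F [ 0.3 -0.3 -0.7] op 0.0683
```

View pics/c_23.png

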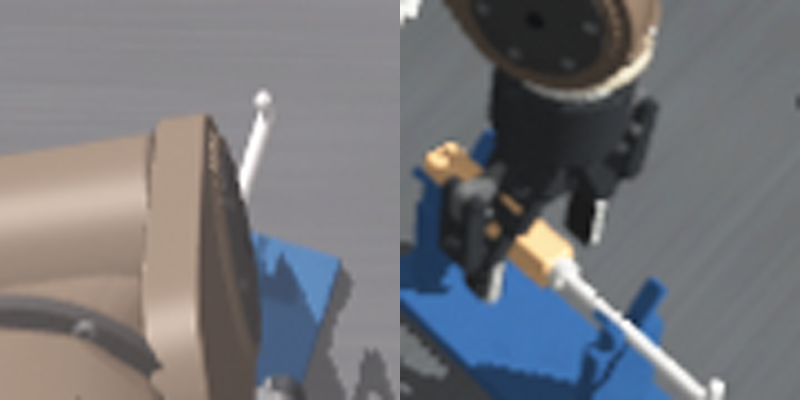

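Released and seated. Lift straight up (the tool is tilted 3°, so +x compensation), then back away to see.

```bash
python3 -m crank '[{"dp":[-0.5,0,-8],"delta_rot":[0,0,0],"hand":0.8},{"dp":[-1,0,-20],"delta_rot":[0,0,0],"hand":0.8},{"dp":[-2,0,-40],"delta_rot":[0,0,0],"hand":0.8},{"dp":[-4,0,-70],"delta_rot":[0,0,0],"hand":0.8},{"dp":[-6,0,-110],"delta_rot":[0,0,0],"hand":0.8},{"dp":[-8,0,-150],"delta_rot":[0,0,0],"hand":0.8},{"dp":[-30,30,-180],"delta_rot":[0,2,0],"hand":0.8},{"dp":[-50,70,-190],"delta_rot":[0,3,0],"hand":0.8},{"dp":[-65,110,-190],"delta_rot":[0,3,0],"hand":0.8},{"dp":[-80,150,-190],"delta_rot":[0,3,0],"hand":0.8}]'
python3 -m crank '[{"dp":[0,40,0],"delta_rot":[0,0,0],"hand":0.8},{"dp":[0,85,0],"delta_rot":[0,0,0],"hand":0.8},{"dp":[5,130,0],"delta_rot":[0,0,0],"hand":0.8},{"dp":[5,170,0],"delta_rot":[0,0,0],"hand":0.8},{"dp":[5,200,0],"delta_rot":[0,0,0],"hand":0.8},{"dp":[5,200,0],"delta_rot":[0,0,0],"hand":0.8},{"dp":[5,200,0],"delta_rot":[0,0,0],"hand":0.8},{"dp":[5,200,0],"delta_rot":[0,0,0],"hand":0.8},{"dp":[5,200,0],"delta_rot":[0,0,0],"hand":0.8},{"dp":[5,200,0],"delta_rot":[0,0,0],"hand":0.8}]'
python3 c.py; python3 look.py 24 200 140 325 160 110
```

```text
t: 30.2
eef_pos: [0.4415, 0.066, 0.2639]
orientation: [0.991, -0.13, 0.002, -0.001]
contact_force: [0.5, -1.2, -0.0]
opening: 0.0682
t: 31.2
eef_pos: [0.395, -0.1278, 0.2634]
orientation: [0.992, -0.129, 0.002, -0.001]
contact_force: [-0.5, -0.2, 0.2]
opening: 0.0684
t 31.2 tcp [ 0.395  -0.1278  0.2634] tool eul [-1.4870e+01 -1.7000e-01 -1.7981e+02] q [-0.475  0.148  1.994  0.005  0.997  1.353] F [-0.5 -0.2  0.2] op 0.0684
```

View pics/c_24.png

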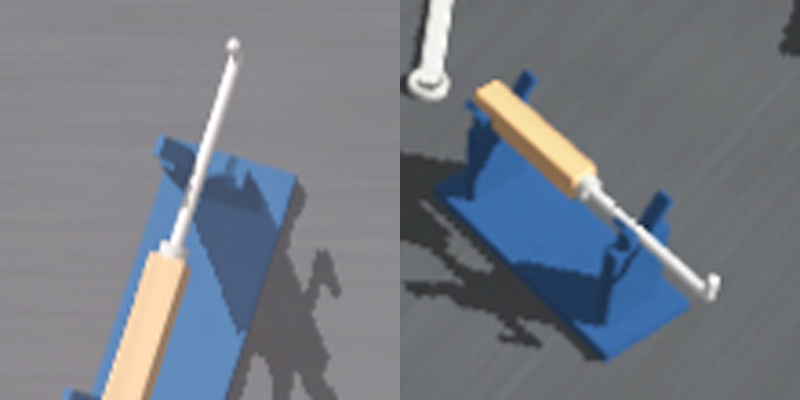

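View pics/scene_24.png

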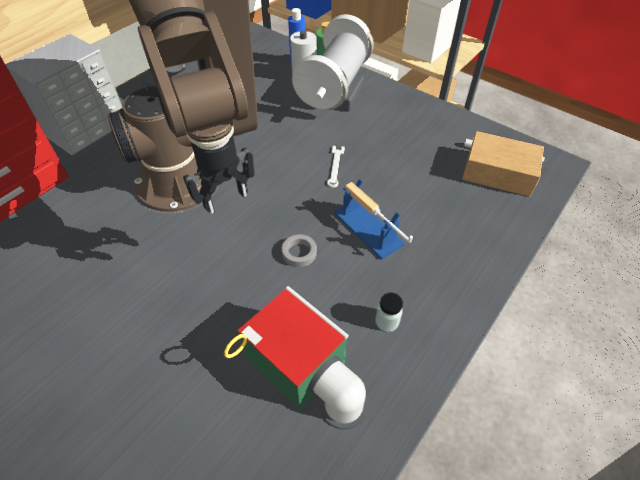

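View pics/top_24.png

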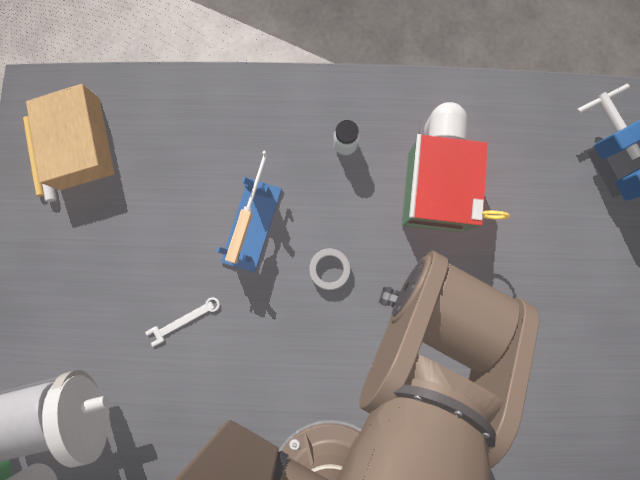

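```bash
python3 - <<'E'
from h import *
for n,r in(('top',(215,145,75,135)),('scene',(335,175,85,85))):
    a=cv2.imread(f'pics/{n}0.png');b=cv2.imread(f'pics/{n}_24.png');x,y,w,h=r
    print(n,cv2.phaseCorrelate(*[np.float32(cv2.cvtColor(i[y:y+h,x:x+w],6)) for i in(a,b)]),(cv2.absdiff(a,b)[y:y+h,x:x+w].max(2)>60).sum())
E
python3 ring.py 24
python3 - <<'E'
from rig import ctrl
print(ctrl.read_state()['t']);print(ctrl.job_done())
E
```

```text
top ((0.6226757632593802, 0.15989909150967208), 0.9853006343135128) 22
scene ((0.11227046706074617, 0.16276760970638549), 1.0184096162113143) 8
top ((494.85772705078125, 214.4213409423828), (9.28559398651123, 28.317123413085938), 93.76305389404297)
scene ((235.09788513183594, 345.721923828125), (15.176554679870605, 29.394184112548828), 42.1453742980957)
(array([ 0.57079124, -0.31199742,  0.13361664]), [np.float64(0.07135063456360201), np.float64(0.07135063456361511)])
31.3
the job is handed in; nothing more can be done
None
```

The flap is shut and the pole is back in both forks of its rest; I handed the job in at 31.3 s. The hook went through the eye without touching it. I swung the flap down in small steps with the pole only, until it stopped moving with about 3 N at the hook. Then I unhooked, went back to the rest and opened the gripper only once the pole was seated.

**Flap:** in the last pictures its four corners are level to about 1–3 mm. The eye did not move over the last 7 mm I pressed down, nor after unhooking.

**Pole and other objects:** the pole lies within about 0.6 pixel (about 1 mm) of where it started. The jar, tape and wrench look unmoved.

**Checks that disagreed:**
- The cameras put the shut eye at 133.5 mm above the bench, not the stated 128 mm. They also read known heights a few mm high elsewhere, so I went by the eye not moving and the flap being level.
- The pole tilted about 3° in the grip while I pressed. I levelled it before laying it down.
- The handle pushed against the fork with about 5 N on the way in. I moved it 1 mm sideways, and the force was gone. It then seated with up to 12.5 N downward, which I eased off before opening the gripper.

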